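# Pack down the telescopic prop and lock it with pins

## Robot

A 6-joint arm with a two-finger parallel gripper is mounted at the origin on the work surface. World frame = base frame: x ahead of the robot, y to its left, z up, the work surface at z = 0. Lengths are in mm, angles in rad, forces in N, time in s.
With the tool pointing down it reaches from about 375 to 750 mm from the base axis. Payload 9 kg.
Tool frame: the origin (TCP) lies at the very end of the fingers, on their centre line; the grasp point (between the pads) lies 19 mm behind it; z points along the fingers, y is the direction in which the jaws open and shut (so a half turn about z gives the same grasp; the last joint's range is limited). The gripper opens to 85 mm and grips with 20 to 120 N. Pads are 22 mm wide; open, the fingers measure 114 mm over their backs; the gripper's body (76 mm by 85 mm) begins 54 mm behind the grasp point. The pads swing forward as they close: fully open they stand 13 mm farther back than shut.
Start: joints at [-1.42, 0.104, 0.097, 1.564, 0, 1.353], TCP at [216.309, -559.685, 231.331] pointing down, gripper open.
Joint ranges: [-2.99, 2.99], [-0.84, 1.86], [-1.1, 1.16], [-1.84, 2.11], [-1.51, 1.56], [-3.14, 3.14]. Speed limits (rad/s): [2.22, 2.22, 2.57, 3.14, 3.14, 3.14].

## Interface

Orientations are given as a unit quaternion [w, x, y, z].
In Python, from rig import * gives the robot as it stands.
- The arm moves only by the tool send_rows, never from a script. Its arguments are lists of equal length, an entry for each row: "linear": the shift along the tool's x, y, z in cm, a list of three; "turn": the turn, a rotation vector about the tool's x, y, z in degrees, a list of three. In form: {"linear": [[tx, ty, tz], ...], "turn": [[ax, ay, az], ...]}. A call has 1 to 12 rows; each row is the pose to reach, as a shift and turn from the pose measured when the call began, along the tool's axes at that moment; what a row does not reach only later rows make up. A row lasts 1/8 s, in which the tool goes at most 62.5 mm and 10.7 degrees, less where a joint would pass 70% of its speed; a pose out of reach is approached as far as the arm can. A call with a gripper value outside its range is refused whole. "gripper" is the opening in per cent of the stroke, from 0 (shut) to 100 (fully open), set as the call begins (left out, the last holds). The fingers move at their own pace and stop on an object; the grip force is fixed at half the most. Time passes only in rows, so rows that repeat a pose let the fingers close. It gives the time, the measured TCP pose, the force and the opening at its end, in the units of the state.
- get_obs(): the state, without advancing time (a new reading comes with each control period).
- snapshot(name): name is "side" or "top" or "wrist"; returns (picture, depth): 384x512x3 uint8, blue, green, red; 384x512 float32, mm along the optical axis (not along the pixel's ray), 0 where there is no reading.
- camera_params(name): a dict with "vertical_fov" (degrees; the focal length in pixels is half the picture's height over the tangent of half this angle, whatever the lens; pixels are square), "cx", "cy" (the principal point, pixels), "extrinsics" (4x4, takes a point from camera to world coordinates); the wrist camera has in their place "T_tool_cam" (4x4, takes a point from camera to tool coordinates, whose origin is the TCP and whose axes are the flange's). Camera axes: x right, y down, z forward; pixel columns grow to the right and rows downward; lengths in mm; the calibration is good to about 2 mm. A picture is of the moment at which its call begins: read the wrist's pose just before it. camera_params takes no time and is no camera call.
- job_done(): hands the job in, once; it reports no verdict.
The state is a dict: "clock": time; "joint_positions": joint angles; "qd": joint speeds; "joint_torque": joint torques, N m; "tcp_pos": TCP position; "orientation": TCP orientation; "contact_force": force on the tool from outside, world axes, zero at the start; "wrist_torque": the same for the moment, N m; "opening": finger opening in mm.
Only numpy, scipy, OpenCV 4.12 (cv2) and the standard library are available. Lean on these libraries where they do the work, as an engineer would, in place of code of your own. Each camera call takes 0.05 s, during which the arm holds its last target.

## Task

Pack down the telescopic prop on the bench and lock it: press the thin inner tube fully home first and only then the middle tube, next turn the column by its yellow T-handle until the holes in its red foot drum line up with the holes in the green lugs. Then push every orange locking pin that is on the bench through a lug into the drum until its grip meets the lug, one pin to a lug, whichever lugs you like. Leave the oil bottle, the grease tin and the spanner where they are.

Things in the scene. Friction and masses are not known exactly. Their poses are not given: they have to be found in the camera images.
- prop_base: Fixed base of the prop: grey round plate, 132 mm across, 12 mm thick; origin on the column's vertical axis at bench height. It carries four green upright lugs, each with a level, radial hole. Directions of the lugs from the axis, counted counterclockwise from the base's -x axis: lug0 -96, lug1 -32, lug2 +32, lug3 +96 degrees. A radial yellow line marks each lug's top.
- column (a joint): Angle (rad) of the red column about its vertical axis, counterclockwise from above, -0.35 to 1.6, at first 0.4 to 1.3. At 0 the four 16 mm holes of its foot drum (100 mm across, wall 12 mm, top at z 75 mm, a radial yellow line above each hole) face the lugs' holes. Friction 0.5 N m, stays where left. Outer tube 64 mm across, rim at z 100 mm. The tubes are keyed: the T-handle turns all.
- middle (a joint): How far (m) the middle tube (aluminium, 48 mm across, with a black collar 54 mm across and 12 mm high at its top) stands out of the outer tube beyond home; 0 = fully home, collar on the rim; at most 0.055. Friction 13 N.
- inner (a joint): How far (m) the inner, thinnest tube (steel, 32 mm across, black collar 42 mm across and yellow T-handle on top) stands out of the middle tube beyond home; 0 = fully home, collar on collar; at most 0.060. Friction 4.5 N, less than the middle tube's, so a press on the T-handle moves the inner tube first.
- tee (a point): Centre of the top face of the yellow T-handle, a bar 72 mm long, 16 mm wide and 24 mm high on top of the inner tube, on the column's axis; 146 mm above the bench when both tubes are home, plus the values of joints middle and inner. At column angle 0 the bar lies along the base's y axis, and it turns with the column.
- lug0 (a point): Centre of the 16 mm square hole's mouth on the outer face of lug 0: 64 mm from the column's axis, 40 mm above the bench. The green lug is 36 mm wide, 10 mm thick (54 to 64 mm from the axis), its top at z = 62 mm. Before it a grey ledge 18 mm wide, out to 98 mm from the axis, top at z = 25.5 mm, on which the pin's grip lies.
- lug1 (a point): Centre of the 16 mm square hole's mouth on the outer face of lug 1: 64 mm from the column's axis, 40 mm above the bench. The green lug is 36 mm wide, 10 mm thick (54 to 64 mm from the axis), its top at z = 62 mm. Before it a grey ledge 18 mm wide, out to 98 mm from the axis, top at z = 25.5 mm, on which the pin's grip lies.
- lug2 (a point): Centre of the 16 mm square hole's mouth on the outer face of lug 2: 64 mm from the column's axis, 40 mm above the bench. The green lug is 36 mm wide, 10 mm thick (54 to 64 mm from the axis), its top at z = 62 mm. Before it a grey ledge 18 mm wide, out to 98 mm from the axis, top at z = 25.5 mm, on which the pin's grip lies.
- lug3 (a point): Centre of the 16 mm square hole's mouth on the outer face of lug 3: 64 mm from the column's axis, 40 mm above the bench. The green lug is 36 mm wide, 10 mm thick (54 to 64 mm from the axis), its top at z = 62 mm. Before it a grey ledge 18 mm wide, out to 98 mm from the axis, top at z = 25.5 mm, on which the pin's grip lies.
- pin0: Locking pin (about 120 g) lying on the bench: square orange grip 70 mm long, 26 x 26 mm, a black band near its rear end; from the middle of its front end a steel shaft 12 mm thick, 38 mm long, tip tapered. x points along the shaft to the tip; origin in the middle of the grip's length, on its underside, 13 mm below the pin's axis. May be absent (None from the start).
- pin0_shoulder (a point): Centre of the front face of pin 0's grip (35 mm ahead of its origin, on its axis), where the shaft begins; it meets the lug's face when the pin is fully home.
- pin0_tip (a point): Tip of pin 0's shaft, 73 mm ahead of its origin, on its axis.
- pin1: Locking pin (about 120 g) lying on the bench: square orange grip 70 mm long, 26 x 26 mm, a black band near its rear end; from the middle of its front end a steel shaft 12 mm thick, 38 mm long, tip tapered. x points along the shaft to the tip; origin in the middle of the grip's length, on its underside, 13 mm below the pin's axis. May be absent (None from the start).
- pin1_shoulder (a point): Centre of the front face of pin 1's grip (35 mm ahead of its origin, on its axis), where the shaft begins; it meets the lug's face when the pin is fully home.
- pin1_tip (a point): Tip of pin 1's shaft, 73 mm ahead of its origin, on its axis.
- pin2: Locking pin (about 120 g) lying on the bench: square orange grip 70 mm long, 26 x 26 mm, a black band near its rear end; from the middle of its front end a steel shaft 12 mm thick, 38 mm long, tip tapered. x points along the shaft to the tip; origin in the middle of the grip's length, on its underside, 13 mm below the pin's axis. May be absent (None from the start).
- pin2_shoulder (a point): Centre of the front face of pin 2's grip (35 mm ahead of its origin, on its axis), where the shaft begins; it meets the lug's face when the pin is fully home.
- pin2_tip (a point): Tip of pin 2's shaft, 73 mm ahead of its origin, on its axis.
- pin3: Locking pin (about 120 g) lying on the bench: square orange grip 70 mm long, 26 x 26 mm, a black band near its rear end; from the middle of its front end a steel shaft 12 mm thick, 38 mm long, tip tapered. x points along the shaft to the tip; origin in the middle of the grip's length, on its underside, 13 mm below the pin's axis. May be absent (None from the start).
- pin3_shoulder (a point): Centre of the front face of pin 3's grip (35 mm ahead of its origin, on its axis), where the shaft begins; it meets the lug's face when the pin is fully home.
- pin3_tip (a point): Tip of pin 3's shaft, 73 mm ahead of its origin, on its axis.
- oil_bottle: Blue oil bottle, 64 mm across, 140 mm high, origin under its centre; leave it alone.
- grease_tin: Yellow grease tin, 70 mm across, 80 mm high, origin under its centre; leave it alone.
- spanner: Spanner lying on the bench, about 180 mm long; leave it alone.
Not all that is in view belongs to the job. Leave any pink look-alike of the pin0 alone. What is shaped like the pin3 but turquoise is not meant.

How it is judged:
By the outcome, as a careful person would: the job done as asked, in the order asked, and still so for the second after the job is handed in, with the robot touching nothing.
Of pin0, pin1, pin2, pin3 only 3 to 4 are there at a start; the rules pass over those that are not, and their reading is None.
At some moment in a run one of pin0, pin1, pin2, pin3 may be knocked a few centimetres aside while the robot is not near it.
Once in a run the grip may slacken for a moment while it holds something.
It also fails if it takes over 210 s, if anything falls off the work surface, if the arm or the gripper's body presses on something with over 40 N, if the wrist force passes 120 N, or if a joint passes its speed limit or range.

## Working session

There is one attempt and no reset: what is moved stays moved. The work goes in short steps, Python scripts to look and compute and a tool call to move; the robot and the scene stay as the last step left them, time stands still between calls to the robot, and variables do not carry over. Pictures are saved under pics/ and viewed, and the job is handed in when it is done.

Besides the shell and the picture viewer there is one more tool, called after "Emit:" as name(argument=value, ...) on one line, values as JSON. send_rows: Moves the arm, as the interface text tells. Its arguments: {"type":"object","properties":{"linear":{"type":"array"},"turn":{"type":"array"},"gripper":{"type":"number"}},"required":["linear","turn"]}

```bash
ls; mkdir -p pics
cat > h.py <<'E'
from rig import *
import numpy as np, cv2
from scipy.spatial.transform import Rotation as R
def Rt(o=None):
    o=o or get_obs(); q=o["orientation"]; return R.from_quat([q[1],q[2],q[3],q[0]])
def cam(name):
    o=get_obs(); p=camera_params(name); im,d=snapshot(name)
    f=im.shape[0]/2/np.tan(np.radians(p["vertical_fov"]/2))
    if name=="wrist":
        T=np.eye(4);T[:3,:3]=Rt(o).as_matrix();T[:3,3]=o["tcp_pos"];E=T@np.array(p["T_tool_cam"])
    else: E=np.array(p["extrinsics"])
    return im,d,f,p["cx"],p["cy"],E
def pts(c):
    im,d,f,cx,cy,E=c; v,u=np.mgrid[:d.shape[0],:d.shape[1]]
    P=np.stack([(u-cx)/f*d,(v-cy)/f*d,d],-1)
    W=P@E[:3,:3].T+E[:3,3]; W[d<=0]=np.nan; return W
def proj(c,X):
    im,d,f,cx,cy,E=c; p=(np.asarray(X)-E[:3,3])@E[:3,:3]; return np.stack([p[...,0]/p[...,2]*f+cx,p[...,1]/p[...,2]*f+cy],-1)
E
cat > a.py <<'E'
from h import *
import pickle
print(get_obs())
for n in ["side","top","wrist"]:
    c=cam(n); cv2.imwrite(f"pics/{n}0.png",c[0]); pickle.dump(c,open(f"{n}0.pkl","wb"))
    print(n,camera_params(n))
E
python3 a.py
```

```text
pics
{'clock': 0.0, 'joint_positions': array([-1.41965006e+00,  1.04698729e-01,  9.64877518e-02,  1.56390373e+00,
        1.63978211e-05,  1.35307183e+00]), 'qd': array([-2.53431479e-04,  1.47690668e-03, -1.49297505e-03, -6.02936580e-05,
       -1.15163967e-03, -1.80866019e-03]), 'joint_torque': array([-2.41395253e-03, -5.56931770e+01,  5.03649259e+01,  1.67318853e-02,
       -3.49830652e-04, -2.42885221e-05]), 'tcp_pos': array([ 216.28710271, -559.31109532,  230.53283305]), 'orientation': array([-6.58551502e-04,  9.83039742e-01,  1.83391471e-01,  3.01341518e-05]), 'contact_force': array([-0.14869264,  0.08255001,  0.54876316]), 'wrist_torque': array([-0.00079965,  0.0216656 , -0.0028393 ]), 'opening': 85.41633885502254}
side {'vertical_fov': 47.15598908372427, 'cx': 254.0336115625605, 'cy': 197.50445119430057, 'extrinsics': array([[ 8.91400552e-01, -2.85323350e-01,  3.52130148e-01,
         2.85577066e+01],
       [-4.52694625e-01, -5.23267679e-01,  7.21982349e-01,
        -1.14697849e+03],
       [-2.17400978e-02, -8.02982890e-01, -5.95605445e-01,
         1.04076954e+03],
       [
[... 276 characters left out ...]
[-9.99918752e-01, -9.03137337e-03,  8.99575042e-03,
        -5.89891555e+00],
       [-7.70492761e-03, -1.33984938e-01, -9.90953415e-01,
         1.23886762e+03],
       [ 0.00000000e+00,  0.00000000e+00,  0.00000000e+00,
         1.00000000e+00]])}
wrist {'vertical_fov': 58.663608534256696, 'cx': 256.85734677944487, 'cy': 189.86176865078028, 'T_tool_cam': array([[ 4.18313192e-06, -9.55492596e-01, -2.95015081e-01,
         7.52716056e+01],
       [ 9.99999878e-01, -1.41691729e-04,  4.73089474e-04,
         6.29645851e-01],
       [-4.93834687e-04, -2.95015047e-01,  9.55492479e-01,
        -1.43479062e+02],
       [ 0.00000000e+00,  0.00000000e+00,  0.00000000e+00,
         1.00000000e+00]])}
```

View pics/top0.png

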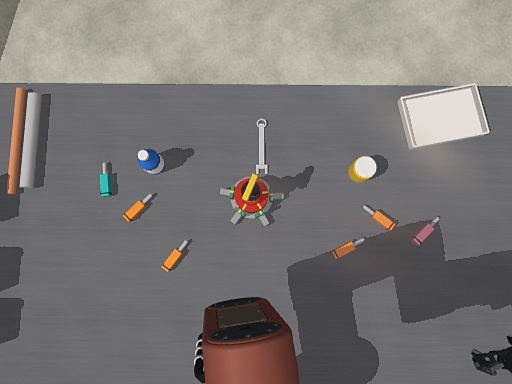

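View pics/side0.png

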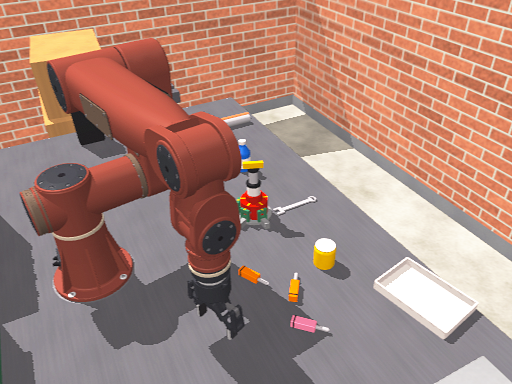

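The top view shows the prop at about (251,196) and four orange pins, at (138,208), (175,255), (347,247) and (380,217). The pink look-alike is at (426,231) and the turquoise one at (105,182). Next I measure them.

```bash
cat > m.py <<'E'
from h import *
import pickle
c=pickle.load(open("top0.pkl","rb")); W=pts(c); im=c[0]
hsv=cv2.cvtColor(im,cv2.COLOR_BGR2HSV)
H,S,V=[hsv[...,i].astype(int) for i in range(3)]
def comps(m,mn=15):
    n,l,s,ce=cv2.connectedComponentsWithStats(m.astype(np.uint8),connectivity=8)
    return [(l==i) for i in range(1,n) if s[i,4]>=mn]
print("orange")
for m in comps((H>=5)&(H<=18)&(S>150)&(V>90)&(W[...,2]<60)&(W[...,2]>5)):
    v,u=np.nonzero(m); P=W[m]; top=P[P[:,2]>np.nanmedian(P[:,2])-4]
    r=cv2.minAreaRect(P[:,:2].astype(np.float32))
    print(u.mean().round(),v.mean().round(),m.sum(),np.nanmedian(P,0).round(1),np.round(r[0],1),np.round(r[1],1),round(r[2],1))
print("tee")
m=(H>=20)&(H<=35)&(S>150)&(W[...,2]>150)
P=W[m];print(m.sum(),np.median(P,0).round(1)); zt=np.median(P[:,2]);P=P[P[:,2]>zt-5]
r=cv2.minAreaRect(P[:,:2].astype(np.float32));print(r,zt)
print("green")
for m in comps((H>=45)&(H<=80)&(S>100)&(V>60),5):
    v,u=np.nonzero(m);print(u.mean().round(),v.mean().round(),m.sum(),np.median(W[m],0).round(1))
x0,y0=190,140
cr=cv2.resize(im[140:250,190:310],None,fx=6,fy=5.4,interpolation=cv2.INTER_CUBIC);cv2.imwrite("pics/topcrop.png",cr)
E
python3 m.py
```

```text
orange
24.0 96.0 24 [915.  754.3  12.3] [913.6 754.3] [51.   5.2] 1.4
23.0 112.0 15 [862.9 753.7  12.7] [864.9 753.2] [36.7  2.6] 1.6
21.0 133.0 35 [794.1 753.6  12.5] [795.1 753.5] [91.4  5.6] 1.0
19.0 153.0 15 [729.4 753.4  12.4] [727.5 755.1] [32.8  8. ] 2.4
17.0 171.0 28 [672.8 754.1  11.7] [674.2 754.6] [ 4.5 63.2] 89.4
134.0 211.0 222 [550.1 376.8  23.6] [550.4 379.3] [28.3 68.4] 46.8
382.0 219.0 183 [ 530.5 -379.3   24.9] [ 531.7 -380. ] [60.1 30.7] 56.7
392.0 226.0 17 [ 509.9 -408.9   24.9] [ 509.6 -409.3] [ 6.7 25.2] 56.5
345.0 249.0 164 [ 439.6 -265.2   24.7] [ 439.6 -265.2] [25.1 56.6] 28.6
172.0 260.0 213 [404.4 255.8  24.1] [402.7 257.4] [26.2 69. ] 53.5
334.0 254.0 16 [ 422.9 -232.5   25.7] [ 422.8 -232.4] [23.9  4.6] 22.0
tee
184 [595.2  18.9 230.9]
((596.5897216796875, 18.88772201538086), (15.759660720825195, 71.48788452148438), 67.51051330566406) 230.9027768955957
green
232.0 188.0 14 [nan nan nan]
231.0 196.0 22 [594.4  77.6  59.4]
271.0 198.0 17 [588.2 -41.2  60.2]
236.0 209.0 12 [554.   62.2  61.3]
264.0 211.0 12 [548.9 -20.7  60.5]
242.0 213.0 13 [542.   44.3  61.3]
257.0 214.0 15 [ 5.397e+02 -1.000e-01  5.970e+01]
```

View pics/topcrop.png

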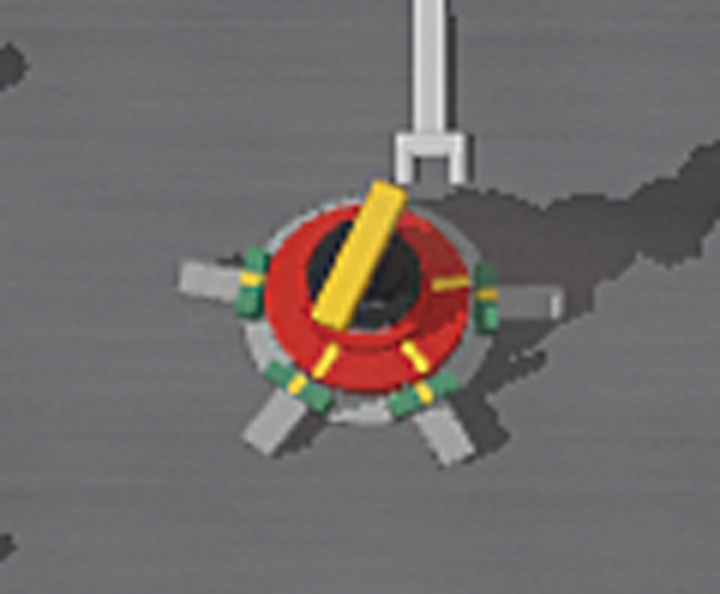

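```bash
cat >> h.py <<'E'
def mv(x,y,z,yaw,show=True):
    """deltas in tool frame (cm, deg) to reach tool-down TCP pose with tool-x yaw deg"""
    o=get_obs(); r=Rt(o); d=r.inv().apply(np.array([x,y,z])-o["tcp_pos"])/10
    t=R.from_euler('z',yaw,degrees=True)*R.from_quat([1,0,0,0])
    rv=(r.inv()*t).as_rotvec(degrees=True)
    q=o["joint_positions"]; 
    cy=np.degrees(np.arctan2(*r.as_matrix()[[1,0],0]))
    print("lin",d.round(2),"turn",rv.round(2),"| now",np.round(o["tcp_pos"],1),"yaw",round(cy,2),"q6",q[5].round(2), "rows",np.ceil(max(np.linalg.norm(d)/6,np.linalg.norm(rv)/10.5)))
E
cat > m2.py <<'E'
from h import *
import pickle
c=pickle.load(open("top0.pkl","rb")); im,d,f,cx,cy,E=c
def onz(u,v,z):
    r=E[:3,:3]@np.array([(u-cx)/f,(v-cy)/f,1]); t=(z-E[2,3])/r[2]; return E[:3,3]+t*r
L=[onz(u,v,62) for u,v in [(232,191.9),(239.5,210.9),(260.8,212.4),(271.2,194.6)]]
L=np.array(L)[:,:2]; print(L.round(1))
from scipy.optimize import least_squares
ang=np.radians(180+np.array([-96,-32,32,96]))
g=lambda p:(p[:2]+59*np.stack([np.cos(ang+p[2]),np.sin(ang+p[2])],1)-L).ravel()
s=least_squares(g,[596,19,0]);print(s.x[:2],np.degrees(s.x[2]),s.fun.round(1))
mv(590,15,330,90)
E
python3 m2.py
```

```text
[[604.7  74.9]
 [548.2  51.7]
 [544.4 -11.3]
 [597.7 -41.8]]
[595.66707082  17.03572178] -3.5398106627516555 [ 0.7  0.3 -0.6 -0.4 -0.6  0.2  0.5 -0.1]
lin [ 55.57 -40.12  -9.88] turn [-4.000e-02 -4.000e-02 -6.887e+01] | now [ 216.3 -559.4  230.7] yaw 21.13 q6 1.35 rows 12.0
```

Emit:
send_rows(linear=[[0,0,-9.9],[5,-3.6,-9.9],[10,-7.2,-9.9],[15,-10.8,-9.9],[20,-14.4,-9.9],[25,-18,-9.9],[30,-21.6,-9.9],[35,-25.2,-9.9],[40,-28.8,-9.9],[45,-32.4,-9.9],[50.5,-36.4,-9.9],[55.6,-40.1,-9.9]], turn=[[0,0,-5],[0,0,-11],[0,0,-17],[0,0,-23],[0,0,-29],[0,0,-35],[0,0,-41],[0,0,-47],[0,0,-53],[0,0,-59],[0,0,-65],[0,0,-68.9]], gripper=0)

```text
clock: 1.65
tcp_pos: [587.5, 11.4, 330.1]
orientation: [-0.0, 0.706, 0.708, 0.0]
contact_force: [0.6, -0.9, 0.5]
opening: 0.3
```

```bash
cat > look.py <<'E'
from h import *
import pickle,sys
n=sys.argv[1];k=sys.argv[2]
c=cam(n); cv2.imwrite(f"pics/{n}{k}.png",c[0]); pickle.dump(c,open(f"{n}{k}.pkl","wb"))
o=get_obs();print(o["clock"],o["tcp_pos"].round(1),o["joint_positions"].round(2),o["opening"].round(1))
E
python3 look.py wrist 1
```

```text
Traceback (most recent call last):
  File "look.py", line 5, in <module>
    o=get_obs();print(o["clock"],o["tcp_pos"].round(1),o["joint_positions"].round(2),o["opening"].round(1))
                                                                                     ^^^^^^^^^^^^^^^^^^
AttributeError: 'float' object has no attribute 'round'
```

View pics/wrist1.png

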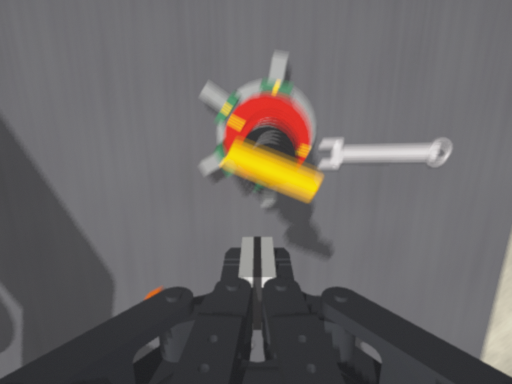

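The picture is motion-blurred, with the tee at about (272,170). I'll retake it now that the arm has stopped.

```bash
sed -i 's/,o\["opening"\].round(1)/,round(o["opening"],1)/' look.py; python3 look.py wrist 2
python3 - <<'E'
from h import *
import pickle
c=pickle.load(open("wrist2.pkl","rb"));W=pts(c)
hsv=cv2.cvtColor(c[0],cv2.COLOR_BGR2HSV);H,S,V=[hsv[...,i].astype(int) for i in range(3)]
m=(H>=20)&(H<=35)&(S>150)&(W[...,2]>150)&(W[...,2]<300)
P=W[m];zt=np.median(P[:,2]);P=P[P[:,2]>zt-4];print(zt,len(P),cv2.minAreaRect(P[:,:2].astype(np.float32)))
E
```

```text
1.75 [588.2  14.3 328.4] [-0.2   0.12  0.29  1.75  0.    1.36] 0.2
232.82635136385002 2044 ((597.1925659179688, 21.010147094726562), (16.489850997924805, 72.18675231933594), 67.75335693359375)
```

View pics/wrist2.png

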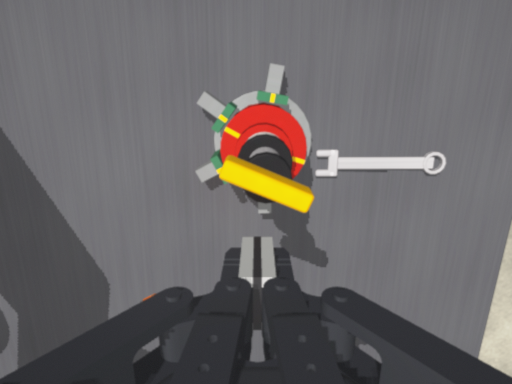

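```bash
python3 -c "
from h import *
mv(596.5,19,240,157.6)"
```

```text
lin [0.44 0.85 8.84] turn [-1.000e-02 -2.100e-01 -6.716e+01] | now [588.2  14.3 328.4] yaw 90.44 q6 1.36 rows 7.0
```

Emit:
send_rows(linear=[[0.44,0.85,1.3],[0.44,0.85,2.6],[0.44,0.85,3.9],[0.44,0.85,5.2],[0.44,0.85,6.5],[0.44,0.85,7.8],[0.44,0.85,8.8],[0.44,0.85,8.8],[0.44,0.85,8.8]], turn=[[0,0,-10],[0,0,-20],[0,0,-30],[0,0,-40],[0,0,-50],[0,0,-60],[0,0,-67.2],[0,0,-67.2],[0,0,-67.2]])

```text
clock: 2.88
tcp_pos: [596.5, 18.7, 240.8]
orientation: [-0.001, 0.195, 0.981, 0.001]
contact_force: [0.4, 0.5, 0.3]
opening: -0.1
```

Emit:
send_rows(linear=[[0,0,0.7],[0,0,1.2],[0,0,1.7],[0,0,2.2],[0,0,2.7],[0,0,3.2],[0,0,3.7],[0,0,4.2],[0,0,4.7],[0,0,5.2]], turn=[[0,0,0],[0,0,0],[0,0,0],[0,0,0],[0,0,0],[0,0,0],[0,0,0],[0,0,0],[0,0,0],[0,0,0]])

```text
clock: 4.12
tcp_pos: [596.4, 18.9, 188.5]
orientation: [-0.001, 0.195, 0.981, 0.001]
contact_force: [2.0, -0.9, 2.6]
opening: 0.2
```

Emit:
send_rows(linear=[[0,0,0.5],[0,0,1.0],[0,0,1.5],[0,0,2.0],[0,0,2.5],[0,0,3.0]], turn=[[0,0,0],[0,0,0],[0,0,0],[0,0,0],[0,0,0],[0,0,0]])

```text
clock: 4.88
tcp_pos: [596.5, 18.8, 159.3]
orientation: [-0.001, 0.195, 0.981, 0.001]
contact_force: [-0.2, -2.3, 10.8]
opening: 0.4
```

```bash
python3 look.py side 3; python3 look.py wrist 3; python3 -c "
import cv2;a=cv2.imread('pics/side3.png');cv2.imwrite('pics/s3.png',cv2.resize(a[120:260,180:330],None,fx=4,fy=4));from rig import *;print(get_obs()['contact_force'])"
```

```text
4.925 [596.4  18.9 158.5] [-0.19  0.09 -0.05  1.43  0.    0.2 ] -0.2
4.975 [596.4  18.9 158.6] [-0.19  0.09 -0.05  1.43  0.    0.2 ] 0.0
[ 2.03863722 -2.25684738  4.51457765]
```

View pics/s3.png

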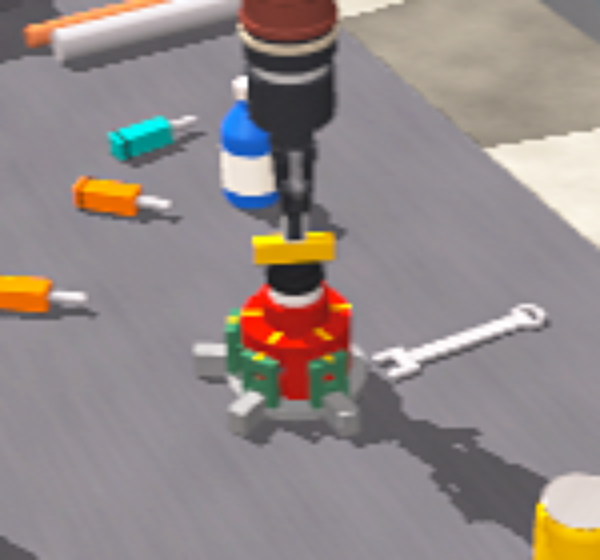

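View pics/wrist3.png

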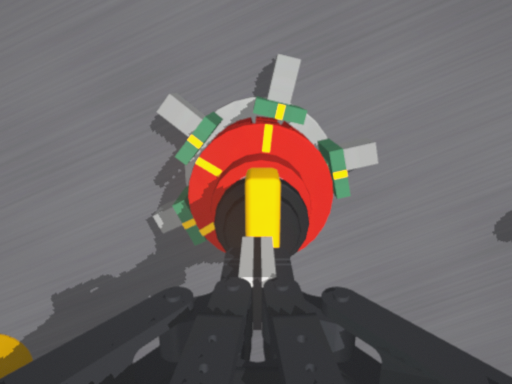

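The side crop shows the inner tube home and the middle tube still about 12 mm out. The order is right so far, so I keep pressing.

Emit:
send_rows(linear=[[0,0,0.4],[0,0,0.8],[0,0,1.1],[0,0,1.3],[0,0,1.4],[0,0,1.4]], turn=[[0,0,0],[0,0,0],[0,0,0],[0,0,0],[0,0,0],[0,0,0]])

```text
clock: 5.72
tcp_pos: [596.6, 18.8, 145.9]
orientation: [-0.0, 0.195, 0.981, 0.001]
contact_force: [-2.7, -1.4, 12.7]
opening: 0.2
```

Emit:
send_rows(linear=[[0,0,0.15],[0,0,0.3],[0,0,0.3]], turn=[[0,0,0],[0,0,0],[0,0,0]])

```text
clock: 6.1
tcp_pos: [596.7, 18.8, 145.8]
orientation: [0.001, 0.195, 0.981, 0.001]
contact_force: [-7.2, -1.0, 23.6]
opening: 0.2
```

Emit:
send_rows(linear=[[0,0,0.5],[0,0,0.5],[0,0,0.2],[0,0,-2],[0,0,-6],[0,0,-6]], turn=[[0,0,0],[0,0,0],[0,0,0],[0,0,0],[0,0,0],[0,0,0]], gripper=0)

```text
clock: 6.85
tcp_pos: [597.4, 18.9, 208.3]
orientation: [0.002, 0.195, 0.981, 0.001]
contact_force: [0.4, 0.9, -0.8]
opening: -0.3
```

```bash
python3 look.py wrist 4;python3 look.py top 4
python3 - <<'E'
from h import *
import pickle
for n in("wrist","top"):
    c=pickle.load(open(n+"4.pkl","rb"));W=pts(c)
    hsv=cv2.cvtColor(c[0],cv2.COLOR_BGR2HSV);H,S,V=[hsv[...,i].astype(int) for i in range(3)]
    m=(H>=20)&(H<=35)&(S>150)&(W[...,2]>120)&(W[...,2]<170)
    P=W[m];zt=np.median(P[:,2]);P=P[P[:,2]>zt-4];print(zt,len(P),cv2.minAreaRect(P[:,:2].astype(np.float32)))
E
python3 -c "
from h import *
mv(596,18.5,130,157)"
```

```text
6.9 [596.7  19.  206.3] [-0.19  0.09  0.04  1.52  0.    0.2 ] -0.2
6.95 [596.2  19.1 205. ] [-0.19  0.09  0.03  1.52  0.    0.2 ] 0.2
146.41890344121407 2150 ((590.1544189453125, 23.336715698242188), (16.000843048095703, 57.61185836791992), 67.06502532958984)
nan 0 ((0.0, 0.0), (0.0, 0.0), 0.0)
lin [-0.01 -0.07  7.5 ] turn [ 0.1  -0.02  0.49] | now [596.2  19.1 205. ] yaw 157.49 q6 0.2 rows 2.0
  return _methods._mean(a, axis=axis, dtype=dtype,
  ret = ret.dtype.type(ret / rcount)
```

View pics/wrist4.png

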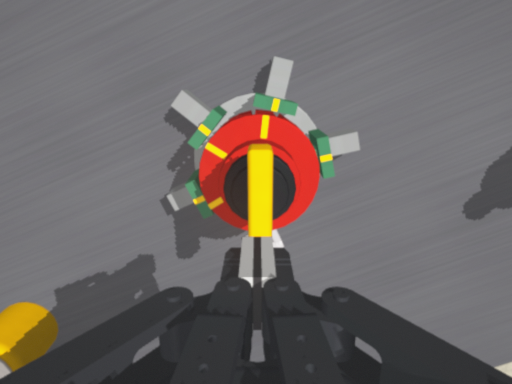

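The tee is at z 146.4, so both tubes are home. Now I open the gripper and grip the bar.

Emit:
send_rows(linear=[[0,0,0],[0,0,0],[0,0,2],[0,0,4],[0,0,6],[0,-0.05,7.6],[0,-0.05,7.6],[0,-0.05,7.6]], turn=[[0,0,0],[0,0,0],[0,0,0],[0,0,0],[0,0,0.5],[0,0,0.5],[0,0,0.5],[0,0,0.5]], gripper=55)

```text
clock: 7.95
tcp_pos: [596.4, 18.7, 129.6]
orientation: [0.0, 0.199, 0.98, 0.001]
contact_force: [0.5, 0.8, -0.0]
opening: 46.8
```

Emit:
send_rows(linear=[[0,0,0],[0,0,0],[0,0,0],[0,0,0]], turn=[[0,0,0],[0,0,0],[0,0,0],[0,0,0]], gripper=0)

```text
clock: 8.45
tcp_pos: [597.9, 20.6, 131.1]
orientation: [0.002, 0.198, 0.98, 0.003]
contact_force: [5.0, 11.0, 3.9]
opening: 14.2
```

```bash
cat > lugfit.py <<'E'
from h import *
import pickle,sys
from scipy.optimize import least_squares
ang=np.radians(180+np.array([-96,-32,32,96]))
def onz(c,u,v,z):
    im,d,f,cx,cy,E=c
    r=E[:3,:3]@np.array([(u-cx)/f,(v-cy)/f,1]); t=(z-E[2,3])/r[2]; return E[:3,3]+t*r
def yellow(c,zlo,zhi,rlo,rhi,ctr):
    W=pts(c); hsv=cv2.cvtColor(c[0],cv2.COLOR_BGR2HSV);H,S,V=[hsv[...,i].astype(int) for i in range(3)]
    rr=np.hypot(W[...,0]-ctr[0],W[...,1]-ctr[1])
    m=(H>=20)&(H<=35)&(S>120)&(V>80)&(W[...,2]>zlo)&(W[...,2]<zhi)&(rr>rlo)&(rr<rhi)
    n,l,s,ce=cv2.connectedComponentsWithStats(m.astype(np.uint8),connectivity=8)
    return [(ce[i],s[i,4]) for i in range(1,n) if s[i,4]>=5]
if __name__=="__main__":
  for k in sys.argv[1:]:
    c=pickle.load(open(k+".pkl","rb")); ctr=(597,20.5)
    for nm,z,zl,zh,rl,rh in [("lug",62,57,68,50,70),("drum",75,70,82,30,53)]:
        L=[]
        for ce,s in yellow(c,zl,zh,rl,rh,ctr):
            p=onz(c,*ce,z); L.append(p[:2]); a=np.degrees(np.arctan2(p[1]-ctr[1],p[0]-ctr[0]))
            print(k,nm,ce.round(1),s,p.round(1),"r",np.hypot(*(p[:2]-ctr)).round(1),"ang",round(a%360,1))
        L=np.array(L)
        if nm=="lug" and len(L)>=3:
            A=[ang[np.argmin(abs((np.angle(np.exp(1j*(np.arctan2(l[1]-ctr[1],l[0]-ctr[0])-ang))))))] for l in L]; A=np.array(A)
            s=least_squares(lambda p:(p[:2]+59*np.stack([np.cos(A+p[2]),np.sin(A+p[2])],1)-L).ravel(),[*ctr,0]);print("FIT",s.x[:2].round(2),np.degrees(s.x[2]).round(2),s.fun.round(1))
E
python3 lugfit.py top0 wrist2 wrist3 wrist4
```

```text
top0 lug [231.3 191.4] 7 [606.1  77.1  62. ] r 57.3 ang 80.8
top0 lug [270.5 194.2] 8 [598.7 -39.7  62. ] r 60.2 ang 271.7
top0 lug [239. 211.] 6 [547.9  53.2  62. ] r 59.0 ang 146.3
top0 lug [260.3 212.5] 6 [544.1  -9.9  62. ] r 61.0 ang 209.9
FIT [596.12  18.85] -3.43 [-0.4 -0.   0.  -0.4  0.1 -0.1  0.2  0.6]
top0 drum [264.  192.2] 8 [602.8 -20.2  75. ] r 41.1 ang 278.2
top0 drum [258.6 205.3] 11 [564.2  -4.7  75. ] r 41.4 ang 217.6
top0 drum [243.8 206.6] 10 [559.9  38.7  75. ] r 41.3 ang 153.9
wrist2 lug [272.4  97.2] 45 [607.1  78.8  62. ] r 59.2 ang 80.2
wrist2 lug [222.5 118. ] 42 [548.9  54.5  62. ] r 58.9 ang 144.8
wrist2 lug [218.6 169.9] 16 [542.8  -8.5  62. ] r 61.5 ang 208.1
FIT [595.96  19.72] -4.38 [-0.5 -1.1 -0.4  0.2  0.9  0.9]
wrist2 drum [231.5 131.8] 74 [560.2  40.1  75. ] r 41.7 ang 152.0
wrist2 drum [298.1 160. ] 51 [638.7   7.7  75. ] r 43.6 ang 343.0
wrist3 lug [279.9 111. ] 123 [549.2  55.2  62. ] r 59.0 ang 144.0
wrist3 lug [194.4 141. ] 118 [545.3  -8.   62. ] r 59.0 ang 208.8
wrist3 lug [339.2 174.3] 113 [607.4  78.6  62. ] r 59.0 ang 79.8
wrist3 lug [188.5 223.5] 87 [600.3 -39.2  62. ] r 59.8 ang 273.1
FIT [597.45  20.24] -3.63 [ 0.3 -0.5  0.2  0.2 -0.1 -0.1 -0.4  0.5]
wrist3 drum [266.9 137.7] 218 [560.8  40.4  75. ] r 41.3 ang 151.1
wrist3 drum [208.1 166.4] 207 [563.6  -3.9  75. ] r 41.4 ang 216.2
wrist3 drum [206.9 228.9] 99 [605.1 -24.2  75. ] r 45.4 ang 280.3
wrist4 lug [275.1 104.4] 89 [549.1  55.   62. ] r 59.1 ang 144.3
wrist4 lug [203.9 129.4] 84 [545.1  -7.8  62. ] r 59.1 ang 208.7
wrist4 lug [325.2 157.6] 84 [607.   78.5  62. ] r 58.9 ang 80.2
wrist4 lug [198.6 199.7] 71 [599.9 -38.8  62. ] r 59.4 ang 272.8
FIT [597.19  20.37] -3.56 [ 0.1 -0.3  0.2  0.1 -0.1  0.  -0.2  0.2]
wrist4 drum [264.4 126.2] 151 [560.5  40.5  75. ] r 41.6 ang 151.2
wrist4 drum [215.4 150.2] 142 [563.2  -3.9  75. ] r 41.7 ang 215.8
wrist4 drum [214.8 203. ] 77 [604.7 -23.4  75. ] r 44.6 ang 280.0
```

Emit:
send_rows(linear=[[0,0,0],[0,0,0],[0,0,0],[0,0,0],[0,0,0],[0,0,0],[0,0,0],[0,0,0],[0,0,0],[0,0,0],[0,0,0]], turn=[[0,0,8],[0,0,16],[0,0,24],[0,0,32],[0,0,40],[0,0,48],[0,0,56],[0,0,64],[0,0,71],[0,0,71],[0,0,71]])

```text
clock: 9.82
tcp_pos: [597.1, 20.4, 131.2]
orientation: [-0.0, 0.73, 0.684, 0.003]
contact_force: [-5.6, -1.5, 2.5]
opening: 14.4
```

```bash
python3 look.py wrist 5; python3 lugfit.py wrist5; python3 -c "
from h import *
mv(597.3,20.3,130,86.4);print(get_obs()['contact_force'],get_obs()['wrist_torque'])"
```

```text
9.875 [597.1  20.4 131.2] [-0.19  0.1  -0.09  1.38  0.01  1.45] 14.6
wrist5 lug [266.2 111.6] 160 [607.2  79.   62. ] r 59.4 ang 80.1
wrist5 lug [176.3 157. ] 146 [548.8  54.7  62. ] r 59.1 ang 144.6
wrist5 lug [182.2 248.2] 95 [544.3  -8.7  62. ] r 60.3 ang 209.0
FIT [596.73  20.15] -3.68 [-0.5 -0.7  0.  -0.2  0.5  0.9]
wrist5 drum [263.9 143.8] 269 [604.4  61.5  75. ] r 41.7 ang 79.7
wrist5 drum [197.4 176. ] 253 [563.2  44.8  75. ] r 41.6 ang 144.4
wrist5 drum [196.  245.9] 122 [556.9  -1.4  75. ] r 45.7 ang 208.6
lin [-0.01  0.02  0.12] turn [ 0.2  -0.28 -0.16] | now [597.1  20.4 131.2] yaw 86.24 q6 1.45 rows 1.0
[-5.24482477 -1.2343811   2.67269852] [-0.41061039  1.43243834 -0.28585632]
```

View pics/wrist5.png

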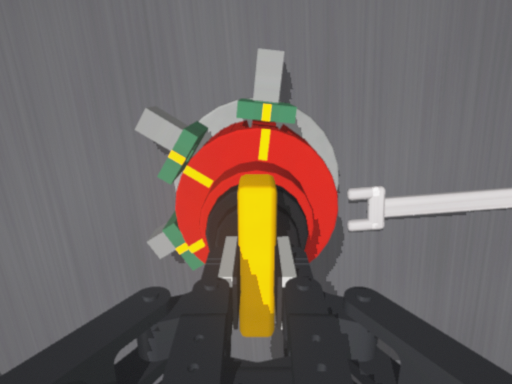

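The drum marks line up with the lug marks to within about 0.3°. I release the handle and lift clear.

Emit:
send_rows(linear=[[0,0,0],[0,0,0],[0,0,0],[0,0,-2],[0,0,-5],[0,0,-9],[0,0,-13],[0,0,-13]], turn=[[0,0,0],[0,0,0],[0,0,0],[0,0,0],[0,0,0],[0,0,0],[0,0,0],[0,0,0]], gripper=60)

```text
clock: 10.88
tcp_pos: [598.4, 19.6, 266.7]
orientation: [0.003, 0.73, 0.684, 0.005]
contact_force: [-0.3, 0.7, -0.0]
opening: 51.3
```

```bash
python3 look.py wrist 6; python3 lugfit.py wrist6
python3 - <<'E'
from h import *
import pickle
c=pickle.load(open("wrist6.pkl","rb"));W=pts(c)
hsv=cv2.cvtColor(c[0],cv2.COLOR_BGR2HSV);H,S,V=[hsv[...,i].astype(int) for i in range(3)]
m=(H>=20)&(H<=35)&(S>150)&(W[...,2]>120)&(W[...,2]<170)
P=W[m];zt=np.median(P[:,2]);P=P[P[:,2]>zt-4];print(zt,len(P),cv2.minAreaRect(P[:,:2].astype(np.float32)))
mv(550,378,230,135)
E
```

```text
10.925 [597.7  19.7 264.1] [-0.19  0.1   0.15  1.62  0.01  1.45] 51.2
wrist6 lug [259.1 100.7] 63 [607.   79.1  62. ] r 59.4 ang 80.3
wrist6 lug [203.2 129.3] 59 [548.9  54.8  62. ] r 59.1 ang 144.5
wrist6 lug [206.3 188.7] 51 [545.3  -7.7  62. ] r 58.9 ang 208.6
wrist6 lug [263.  211.5] 6 [603.9 -37.7  62. ] r 58.6 ang 276.7
FIT [598.2  21.3] -2.18 [-0.4  0.6  0.5 -0.4  1.7 -0.3 -1.7  0.1]
wrist6 drum [257.7 119.9] 101 [604.3  61.7  75. ] r 41.9 ang 79.9
wrist6 drum [216.8 139.9] 98 [563.1  45.1  75. ] r 41.9 ang 144.1
wrist6 drum [216.9 184.5] 67 [ 5.586e+02 -1.000e-01  7.500e+01] r 43.6 ang 208.3
146.62294079499964 1681 ((597.1709594726562, 21.286806106567383), (71.56988525390625, 15.85671329498291), 86.53089141845703)
lin [35.43 -7.12  3.51] turn [  0.52  -0.05 -48.74] | now [597.7  19.7 264.1] yaw 86.26 q6 1.45 rows 7.0
```

View pics/wrist6.png

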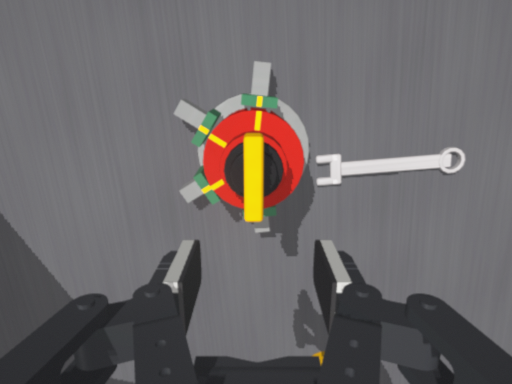

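The column is aligned and both tubes stay home. On to the first pin, on the left side.

Emit:
send_rows(linear=[[5,-1,0.5],[10,-2,1],[15,-3,1.5],[20,-4,2],[25,-5,2.5],[30,-6,3],[35.4,-7.1,3.5],[35.4,-7.1,3.5],[35.4,-7.1,3.5]], turn=[[0,0,-8],[0,0,-16],[0,0,-24],[0,0,-32],[0,0,-40],[0,0,-48],[0.5,0,-48.7],[0.5,0,-48.7],[0.5,0,-48.7]], gripper=65)

```text
clock: 12.05
tcp_pos: [549.9, 377.5, 229.4]
orientation: [-0.0, 0.383, 0.924, -0.0]
contact_force: [0.2, -1.1, -0.1]
opening: 55.2
```

```bash
cat > pin.py <<'E'
from h import *
import pickle,sys
# measure orange pins in a stored view: grip centre and heading (x to tip)
def pins(c,zt=(18,34)):
    W=pts(c);hsv=cv2.cvtColor(c[0],cv2.COLOR_BGR2HSV);H,S,V=[hsv[...,i].astype(int) for i in range(3)]
    m=(H>=5)&(H<=18)&(S>150)&(V>60)&(W[...,2]>zt[0])&(W[...,2]<zt[1])
    m=cv2.morphologyEx(m.astype(np.uint8),cv2.MORPH_CLOSE,np.ones((9,9)))
    n,l,s,ce=cv2.connectedComponentsWithStats(m)
    for i in range(1,n):
        if s[i,4]<60: continue
        P=W[(l==i)]; P=P[np.isfinite(P[:,2])]; z=np.median(P[:,2]); P=P[abs(P[:,2]-z)<2.5]
        if len(P)<60: continue
        r=cv2.minAreaRect(P[:,:2].astype(np.float32)); b=cv2.boxPoints(r)
        e=[b[1]-b[0],b[2]-b[1]]; e=max(e,key=np.linalg.norm); e/=np.linalg.norm(e); ctr=np.array(r[0])
        # shaft side: grey points z 8..21 beyond 40mm
        D=(W[...,:2]-ctr); a=D@e; t=D@np.array([-e[1],e[0]])
        sm=(abs(t)<8)&(W[...,2]>9)&(W[...,2]<24)
        f=(sm&(a>40)&(a<75)).sum(); g=(sm&(a<-40)&(a>-75)).sum()
        if g>f: e=-e
        h=np.degrees(np.arctan2(e[1],e[0]))
        Q=W[sm]; A=(Q[:,:2]-ctr)@e; Q=Q[(A>38)&(A<72)]
        t=np.array([-e[1],e[0]]); off=((Q[:,:2]-ctr)@t).mean() if len(Q) else np.nan
        print("ctr",ctr.round(1),"z",z.round(1),"size",np.round(r[1],1),"heading",h.round(1),"tool yaw",(h+180)%360,"shaft px",f,g,"off",np.round(off,1),"px",ce[i].round(), "touch edge" if s[i,0]==0 or s[i,1]==0 or s[i,0]+s[i,2]>=512 or s[i,1]+s[i,3]>=384 else "")
if __name__=="__main__": pins(pickle.load(open(sys.argv[1]+".pkl","rb")))
E
python3 look.py wrist 7; python3 pin.py wrist7
```

```text
12.1 [550.3 377.  229.8] [0.4  0.32 0.33 1.59 0.   1.19] 55.8
ctr [402.9 260.2] z 26.6 size [26.9 69.5] heading -37.4 tool yaw 142.64851 shaft px 332 0 off 2.3 px [ 75. 138.] 
ctr [550.  381.7] z 26.6 size [25.7 69.9] heading -43.3 tool yaw 136.66827 shaft px 277 0 off -0.4 px [260. 156.]
```

View pics/wrist7.png

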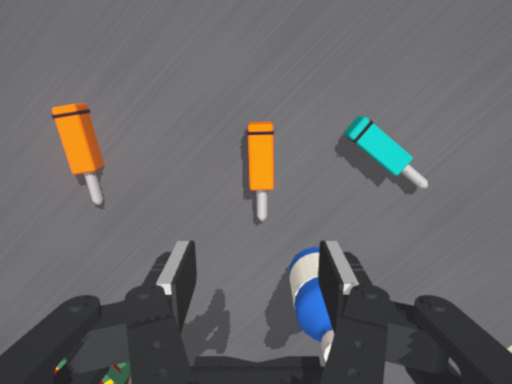

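Run:
```python
from h import *
import pickle
c=pickle.load(open("top4.pkl","rb"));W=pts(c);hsv=cv2.cvtColor(c[0],cv2.COLOR_BGR2HSV)
m=(hsv[...,0]>100)&(hsv[...,0]<125)&(hsv[...,1]>120)&(W[...,2]>20)&(W[...,2]<150)
print("bottle",np.median(W[m],0).round(), W[m].min(0).round(),W[m].max(0).round())
mv(550,381.7,60,136.7); mv(550,381.7,3,136.7)
```

```text
bottle [687. 312.  95.] [667. 293.  67.] [729. 356. 116.]
lin [ 0.35  0.32 16.98] turn [-0.   -0.03 -1.78] | now [550.3 377.  229.8] yaw 134.92 q6 1.19 rows 3.0
lin [ 0.34  0.32 22.68] turn [-0.   -0.03 -1.78] | now [550.3 377.  229.8] yaw 134.92 q6 1.19 rows 4.0
```

Emit:
send_rows(linear=[[0.35,0.3,5],[0.35,0.3,10],[0.35,0.3,15],[0.35,0.3,19],[0.35,0.3,21.5],[0.35,0.3,22.6],[0.35,0.3,22.6],[0.35,0.3,22.6]], turn=[[0,0,-1.8],[0,0,-1.8],[0,0,-1.8],[0,0,-1.8],[0,0,-1.8],[0,0,-1.8],[0,0,-1.8],[0,0,-1.8]])

```text
clock: 13.1
tcp_pos: [550.9, 381.8, 5.5]
orientation: [0.001, 0.369, 0.929, 0.001]
contact_force: [0.4, 0.9, 0.1]
opening: 55.6
```

Emit:
send_rows(linear=[[0,0,0],[0,0,0],[0,0,0],[0,0,0],[0,0,0]], turn=[[0,0,0],[0,0,0],[0,0,0],[0,0,0],[0,0,0]], gripper=0)

```text
clock: 13.72
tcp_pos: [551.9, 382.3, 7.1]
orientation: [0.001, 0.369, 0.929, 0.002]
contact_force: [-0.4, -1.3, 5.3]
opening: 24.5
```

Emit:
send_rows(linear=[[0,0,-1],[0,0,-3],[0,0,-6],[0,0,-9],[0,0,-11],[0,0,-11],[0,0,-11]], turn=[[0,0,0],[0,0,0],[0,0,0],[0,0,0],[0,0,0],[0,0,0],[0,0,0]])

```text
clock: 14.6
tcp_pos: [551.0, 381.8, 115.9]
orientation: [0.001, 0.369, 0.929, 0.001]
contact_force: [0.4, -0.5, -1.8]
opening: 24.4
```

```bash
python3 look.py wrist 8
cat > hand.py <<'E'
# pin in the hand, in tool coords
from h import *
import pickle,sys
c=pickle.load(open(sys.argv[1]+".pkl","rb")); im,d,f,cx,cy,_=c
T=np.array(camera_params("wrist")["T_tool_cam"])
W=pts((im,d,f,cx,cy,T)); hsv=cv2.cvtColor(im,cv2.COLOR_BGR2HSV);H,S,V=[hsv[...,i].astype(int) for i in range(3)]
m=(H>=5)&(H<=18)&(S>150)&(V>50)&(abs(W[...,0])<80)&(abs(W[...,1])<30)&(abs(W[...,2])<60)
P=W[m]; print(len(P),"min",np.percentile(P,1,axis=0).round(1),"max",np.percentile(P,99,axis=0).round(1))
# top face: points nearest min z; fit plane z=a x+b y+c with x>12
t=P[P[:,2]<np.percentile(P[:,2],30)+3]
A=np.c_[t[:,0],t[:,1],np.ones(len(t))]; s=np.linalg.lstsq(A,t[:,2],rcond=None)[0]
print("top face z at x=0:",s[2].round(1),"pitch deg",np.degrees(s[0]).round(1),"roll",np.degrees(s[1]).round(1),"x range",t[:,0].min().round(1),t[:,0].max().round(1),"y",t[:,1].min().round(1),t[:,1].max().round(1))
E
python3 hand.py wrist8
```

```text
14.65 [550.7 381.7 115.5] [0.41 0.32 0.14 1.38 0.   1.17] 25.0
9372 min [-32.  -12.8 -21. ] max [35.9 11.9 -0.3]
top face z at x=0: -19.6 pitch deg 0.2 roll 0.1 x range -34.4 36.1 y -13.4 12.4
```

View pics/wrist8.png

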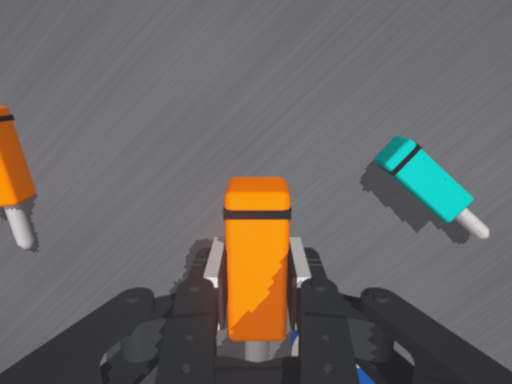

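```bash
cat >> h.py <<'E'
AX=np.array([597.3,20.4]); BY=-3.6
def lug(i,rad,z,tooly=0.0):
    a=180+[-96,-32,32,96][i]+BY; ar=np.radians(a); u=np.array([np.cos(ar),np.sin(ar)])
    ty=np.array([u[1],-u[0]])  # tool y for tool-down, x outward
    p=AX+rad*u-tooly*ty; print("lug",i,"target",p.round(1),z,a); mv(p[0],p[1],z,a)
E
python3 -c "
from h import *
lug(0,150,100);lug(0,150,33.4)"
```

```text
lug 0 target [622.3 168.3] 100 80.4
lin [-19.84 -10.62   1.53] turn [ 1.200e-01 -3.000e-02  5.631e+01] | now [550.7 381.7 115.5] yaw 136.71 q6 1.17 rows 6.0
lug 0 target [622.3 168.3] 33.4 80.4
lin [-19.84 -10.64   8.19] turn [ 1.200e-01 -3.000e-02  5.631e+01] | now [550.7 381.7 115.5] yaw 136.71 q6 1.17 rows 6.0
```

Emit:
send_rows(linear=[[-3,-1.6,0],[-6,-3.2,0],[-9,-4.8,0],[-12,-6.4,1],[-15,-8,1.5],[-18,-9.6,1.5],[-19.8,-10.6,1.5],[-19.8,-10.6,1.5],[-19.8,-10.6,4],[-19.8,-10.6,6],[-19.8,-10.6,6],[-19.8,-10.6,6]], turn=[[0,0,8],[0,0,16],[0,0,24],[0,0,32],[0,0,40],[0,0,48],[0,0,56.3],[0,0,56.3],[0,0,56.3],[0,0,56.3],[0,0,56.3],[0,0,56.3]])

```text
clock: 16.15
tcp_pos: [622.3, 169.2, 55.8]
orientation: [0.0, 0.763, 0.646, 0.001]
contact_force: [0.3, -0.3, -1.7]
opening: 24.6
```

```bash
python3 look.py wrist 9; python3 hand.py wrist9; python3 -c "
from h import *
lug(0,150,33.4);lug(0,134,33.4);lug(0,99,33.4)"
```

```text
16.2 [622.7 169.1  56.3] [ 0.06  0.28 -0.03  1.26  0.    1.8 ] 24.8
9457 min [-32.1 -12.1 -21. ] max [35.9 12.5 -0.2]
top face z at x=0: -19.5 pitch deg 0.1 roll 0.1 x range -34.3 36.1 y -12.7 13.0
lug 0 target [622.3 168.3] 33.4 80.4
lin [-0.09 -0.03  2.29] turn [ 0.15 -0.1   0.05] | now [622.7 169.1  56.3] yaw 80.45 q6 1.8 rows 1.0
lug 0 target [619.6 152.5] 33.4 80.4
lin [-1.69 -0.03  2.29] turn [ 0.15 -0.1   0.05] | now [622.7 169.1  56.3] yaw 80.45 q6 1.8 rows 1.0
lug 0 target [613.8 118. ] 33.4 80.4
lin [-5.19 -0.04  2.28] turn [ 0.15 -0.1   0.05] | now [622.7 169.1  56.3] yaw 80.45 q6 1.8 rows 1.0
```

View pics/wrist9.png

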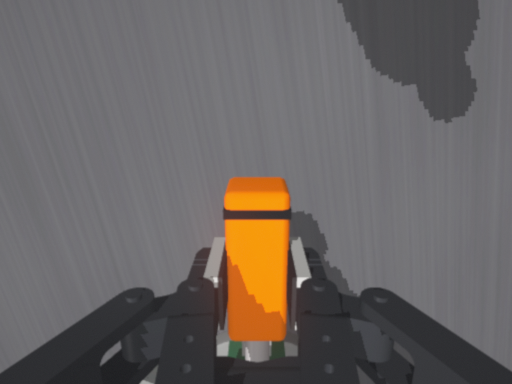

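Emit:
send_rows(linear=[[-0.1,0,1.2],[-0.1,0,2.3],[-0.1,0,2.3],[-0.6,0,2.3],[-1.1,0,2.3],[-1.5,0,2.3],[-1.9,0,2.3],[-2.3,0,2.3],[-2.7,0,2.3]], turn=[[0,0,0],[0,0,0],[0,0,0],[0,0,0],[0,0,0],[0,0,0],[0,0,0],[0,0,0],[0,0,0]])

```text
clock: 17.32
tcp_pos: [618.2, 142.2, 33.2]
orientation: [0.0, 0.764, 0.646, 0.001]
contact_force: [-0.4, 0.2, -1.5]
opening: 24.6
```

Emit:
send_rows(linear=[[-0.4,0,0],[-0.8,0,0],[-1.2,0,0],[-1.6,0,0],[-1.8,0,0]], turn=[[0,0,0],[0,0,0],[0,0,0],[0,0,0],[0,0,0]])

```text
clock: 17.95
tcp_pos: [615.2, 124.2, 33.2]
orientation: [0.0, 0.764, 0.646, 0.002]
contact_force: [0.8, -0.9, -2.2]
opening: 24.5
```

Emit:
send_rows(linear=[[-0.3,0,0],[-0.5,0,0],[-0.7,0,0],[-0.8,0,0],[-0.8,0,0]], turn=[[0,0,0],[0,0,0],[0,0,0],[0,0,0],[0,0,0]])

```text
clock: 18.58
tcp_pos: [614.1, 117.6, 33.3]
orientation: [-0.0, 0.763, 0.646, 0.003]
contact_force: [1.2, 6.2, -2.0]
opening: 24.4
```

Emit:
send_rows(linear=[[-0.2,0,0],[-0.3,0,0],[-0.3,0,0.1],[-0.3,0,0.1]], turn=[[0,0,0],[0,0,0],[0,0,0],[0,0,0]])

```text
clock: 19.08
tcp_pos: [614.1, 117.7, 33.3]
orientation: [-0.002, 0.763, 0.647, 0.005]
contact_force: [0.9, 14.7, 3.5]
opening: 24.7
```

Emit:
send_rows(linear=[[0,0,0],[0,0,0],[0,0,0],[0,0,-1],[0,0,-4],[0,0,-8],[0,0,-12],[0,0,-16],[0,0,-18],[0,0,-18]], turn=[[0,0,0],[0,0,0],[0,0,0],[0,0,0],[0,0,0],[0,0,0],[0,0,0],[0,0,0],[0,0,0],[0,0,0]], gripper=55)

```text
clock: 20.32
tcp_pos: [614.2, 115.8, 215.7]
orientation: [-0.0, 0.763, 0.647, 0.006]
contact_force: [0.5, 0.6, -0.2]
opening: 46.8
```

```bash
python3 look.py wrist 10; python3 look.py top 10
python3 - <<'E'
from pin import *
for n in("wrist10","top10"):
    print(n);pins(pickle.load(open(n+".pkl","rb")),(18,62))
mv(403,260,230,142.6)
E
```

```text
20.375 [613.5 115.9 213.8] [-0.03  0.17  0.13  1.53  0.01  1.71] 46.8
20.425 [613.  115.9 212.6] [-0.03  0.17  0.13  1.53  0.01  1.71] 46.8
wrist10
ctr [416.6 249.9] z 26.3 size [26.3 36.7] heading -35.4 tool yaw 144.64803 shaft px 232 0 off 0.0 px [20. 57.] touch edge
ctr [614.1 118.7] z 51.8 size [70.5 25.7] heading 80.5 tool yaw 260.544 shaft px 0 0 off nan px [256. 161.] 
top10
ctr [610.7 103.9] z 50.1 size [42.4 25.6] heading 82.8 tool yaw 262.75687 shaft px 0 0 off nan px [223. 190.] 
ctr [ 527.6 -383.3] z 25.3 size [68.  25.1] heading 51.4 tool yaw 231.42952 shaft px 40 0 off 2.2 px [383. 220.] 
ctr [ 436.4 -259.6] z 24.8 size [24.7 68.5] heading -61.7 tool yaw 118.32254 shaft px 43 0 off -0.1 px [343. 250.] 
lin [ 10.81 -23.06  -1.71] turn [  0.47  -0.41 -61.98] | now [613.  115.9 212.6] yaw 80.62 q6 1.71 rows 6.0
```

View pics/wrist10.png

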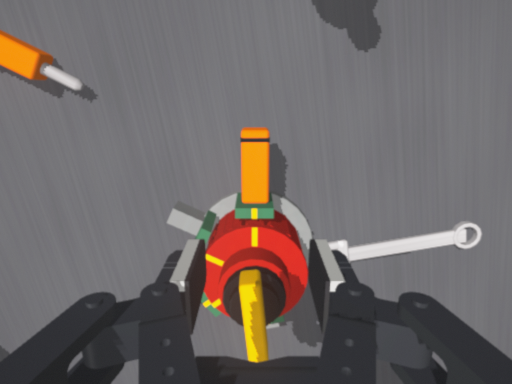

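View pics/top10.png

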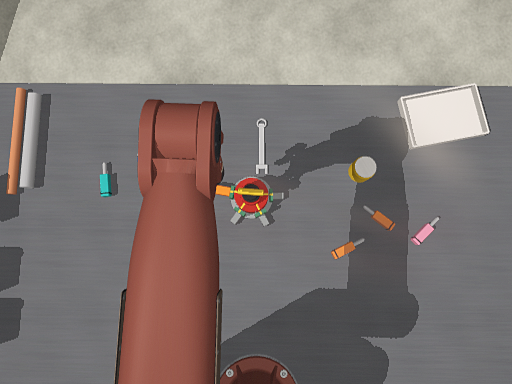

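Pin 1 sits in lug0: its grip centre is 99.7 mm from the axis (99 expected) and its top is at 51.8 (51.5 expected). Next is the pin near (403,260).

Emit:
send_rows(linear=[[1.5,-3.3,-1],[3,-6.6,-1.7],[4.5,-9.9,-1.7],[6,-13.2,-1.7],[7.5,-16.5,-1.7],[9,-19.8,-1.7],[10.8,-23,-1.7],[10.8,-23,-1.7],[10.8,-23,-1.7]], turn=[[0,0,-9],[0,0,-18],[0,0,-27],[0,0,-36],[0,0,-45],[0,0,-54],[0.5,-0.4,-62],[0.5,-0.4,-62],[0.5,-0.4,-62]], gripper=65)

```text
clock: 21.55
tcp_pos: [403.6, 259.5, 229.0]
orientation: [-0.001, 0.321, 0.947, -0.001]
contact_force: [0.7, -0.5, -0.2]
opening: 55.5
```

```bash
python3 look.py wrist 11; python3 pin.py wrist11
```

```text
21.6 [403.9 259.3 229.1] [ 0.3  -0.26 -0.26  1.58 -0.    0.95] 55.4
ctr [401.8 259.7] z 26.7 size [25.6 68.6] heading -36.8 tool yaw 143.18712 shaft px 285 0 off 0.8 px [257. 158.] 
ctr [604.6 130.3] z 31.8 size [58.4 18.2] heading -119.4 tool yaw 60.565323 shaft px 0 218 off 1.2 px [273. 352.]
```

```bash
python3 -c "
from h import *
mv(401.8,259.8,4,143.2)"
```

```text
lin [ 0.18 -0.06 22.51] turn [-0.07 -0.04 -0.7 ] | now [403.9 259.3 229.1] yaw 142.5 q6 0.95 rows 4.0
```

Emit:
send_rows(linear=[[0.2,-0.05,5],[0.2,-0.05,10],[0.2,-0.05,15],[0.2,-0.05,19],[0.2,-0.05,21.5],[0.2,-0.05,22.5],[0.2,-0.05,22.5],[0.2,-0.05,22.5]], turn=[[0,0,-0.7],[0,0,-0.7],[0,0,-0.7],[0,0,-0.7],[0,0,-0.7],[0,0,-0.7],[0,0,-0.7],[0,0,-0.7]])

```text
clock: 22.6
tcp_pos: [402.8, 260.1, 5.4]
orientation: [0.0, 0.316, 0.949, 0.0]
contact_force: [-0.1, 0.7, 0.5]
opening: 55.7
```

Emit:
send_rows(linear=[[0,0,0],[0,0,0],[0,0,0],[0,0,0],[0,0,0]], turn=[[0,0,0],[0,0,0],[0,0,0],[0,0,0],[0,0,0]], gripper=0)

```text
clock: 23.22
tcp_pos: [403.8, 260.5, 6.6]
orientation: [0.001, 0.316, 0.949, 0.001]
contact_force: [-0.5, -0.2, 6.1]
opening: 24.9
```

Emit:
send_rows(linear=[[0,0,-1],[0,0,-3],[0,0,-6],[0,0,-9],[0,0,-11],[0,0,-11],[0,0,-11]], turn=[[0,0,0],[0,0,0],[0,0,0],[0,0,0],[0,0,0],[0,0,0],[0,0,0]])

```text
clock: 24.1
tcp_pos: [403.1, 260.3, 115.8]
orientation: [0.001, 0.316, 0.949, 0.0]
contact_force: [-0.6, 0.1, -1.2]
opening: 24.9
```

```bash
python3 look.py wrist 12; python3 hand.py wrist12; python3 -c "
from h import *
lug(1,150,100);lug(1,150,50)"
```

```text
24.15 [402.8 260.2 115.5] [ 0.3  -0.26 -0.46  1.37 -0.    0.94] 24.7
9345 min [-31.9 -12.9 -21.6] max [35.6 11.9 -0.9]
top face z at x=0: -20.1 pitch deg 0.2 roll 0.1 x range -33.9 35.8 y -13.4 12.3
lug 1 target [475.3 107.7] 100 144.4
lin [-14.94  -7.86   1.55] turn [ 0.04  0.04 -1.22] | now [402.8 260.2 115.5] yaw 143.18 q6 0.94 rows 3.0
lug 1 target [475.3 107.7] 50 144.4
lin [-14.94  -7.87   6.55] turn [ 0.04  0.04 -1.22] | now [402.8 260.2 115.5] yaw 143.18 q6 0.94 rows 4.0
```

Emit:
send_rows(linear=[[-4,-2.1,0],[-8,-4.2,0],[-12,-6.3,0],[-14.9,-7.9,1.5],[-14.9,-7.9,4],[-14.9,-7.9,6.5],[-14.9,-7.9,6.5],[-14.9,-7.9,6.5]], turn=[[0,0,0],[0,0,-0.6],[0,0,-1.2],[0,0,-1.2],[0,0,-1.2],[0,0,-1.2],[0,0,-1.2],[0,0,-1.2]])

```text
clock: 25.15
tcp_pos: [474.8, 107.8, 50.9]
orientation: [0.0, 0.306, 0.952, 0.0]
contact_force: [0.2, 0.6, 0.1]
opening: 24.9
```

```bash
python3 look.py wrist 13; python3 hand.py wrist13; python3 -c "
from h import *
lug(1,150,33);lug(1,123,33)"
```

```text
25.2 [475.3 107.8  51.5] [-0.05 -0.2  -0.53  1.24  0.    0.58] 24.7
9211 min [-32.1 -12.9 -21.6] max [35.6 11.9 -0.4]
top face z at x=0: -20.1 pitch deg 0.2 roll 0.1 x range -33.9 35.9 y -13.5 12.7
lug 1 target [475.3 107.7] 33 144.4
lin [-0.   -0.01  1.85] turn [ 0.07  0.09 -0.01] | now [475.3 107.8  51.5] yaw 144.39 q6 0.58 rows 1.0
lug 1 target [497.3  92. ] 33 144.4
lin [-2.7  -0.01  1.85] turn [ 0.07  0.09 -0.01] | now [475.3 107.8  51.5] yaw 144.39 q6 0.58 rows 1.0
```

Emit:
send_rows(linear=[[0,0,1],[0,0,1.85],[0,0,1.85],[-0.5,0,1.85],[-1.0,0,1.85],[-1.4,0,1.85],[-1.8,0,1.85],[-2.2,0,1.85],[-2.6,0,1.85]], turn=[[0,0,0],[0,0,0],[0,0,0],[0,0,0],[0,0,0],[0,0,0],[0,0,0],[0,0,0],[0,0,0]])

```text
clock: 26.32
tcp_pos: [496.7, 92.5, 32.9]
orientation: [0.001, 0.306, 0.952, 0.0]
contact_force: [0.5, 0.4, -1.8]
opening: 24.6
```

Emit:
send_rows(linear=[[-0.4,0,0],[-0.8,0,0],[-1.2,0,0],[-1.6,0,0],[-1.8,0,0]], turn=[[0,0,0],[0,0,0],[0,0,0],[0,0,0],[0,0,0]])

```text
clock: 26.95
tcp_pos: [511.5, 81.9, 33.0]
orientation: [0.001, 0.306, 0.952, 0.0]
contact_force: [0.5, -0.1, -1.2]
opening: 24.7
```

```bash
python3 -c "
from h import *
lug(1,98,33)"
```

```text
lug 1 target [517.6  77.4] 33 144.4
lin [-0.75 -0.   -0.  ] turn [ 0.07  0.09 -0.01] | now [511.5  81.9  33. ] yaw 144.39 q6 0.53 rows 1.0
```

Emit:
send_rows(linear=[[-0.3,0,0],[-0.5,0,0],[-0.7,0,0],[-0.9,0,0],[-1.0,0,0],[-1.0,0,0.1],[-1.0,0,0.1]], turn=[[0,0,0],[0,0,0],[0,0,0],[0,0,0],[0,0,0],[0,0,0],[0,0,0]])

```text
clock: 27.82
tcp_pos: [517.0, 77.9, 32.1]
orientation: [-0.002, 0.305, 0.952, 0.001]
contact_force: [-14.5, 9.7, 13.1]
opening: 25.2
```

Emit:
send_rows(linear=[[0,0,0],[0,0,0],[0,0,0],[0,0,-1],[0,0,-4],[0,0,-8],[0,0,-12],[0,0,-16],[0,0,-18],[0,0,-18]], turn=[[0,0,0],[0,0,0],[0,0,0],[0,0,0],[0,0,0],[0,0,0],[0,0,0],[0,0,0],[0,0,0],[0,0,0]], gripper=55)

```text
clock: 29.08
tcp_pos: [518.7, 77.2, 214.3]
orientation: [-0.0, 0.305, 0.952, 0.002]
contact_force: [-0.0, -0.0, -0.1]
opening: 46.9
```

```bash
python3 look.py wrist 14; python3 look.py top 14
python3 - <<'E'
from pin import *
for n in("wrist14","top14"):
    print(n);pins(pickle.load(open(n+".pkl","rb")),(18,62))
mv(436,-260,230,118)
E
```

```text
29.125 [518.   77.2 212.6] [-0.1  -0.13 -0.17  1.53  0.    0.52] 46.9
29.175 [517.5  77.3 211.6] [-0.1  -0.13 -0.17  1.53  0.    0.52] 47.0
wrist14
ctr [515.8  77.8] z 52.1 size [25.5 70.1] heading -35.8 tool yaw 144.18385 shaft px 0 0 off nan px [255. 163.] 
ctr [613.6 118.8] z 51.7 size [69.3 26.5] heading -99.4 tool yaw 80.6347 shaft px 0 22 off -2.1 px [350. 217.] 
top14
ctr [ 527.1 -383.8] z 25.3 size [67.  24.2] heading 54.0 tool yaw 234.02986 shaft px 41 0 off -0.4 px [383. 220.] 
ctr [ 436.7 -259.7] z 25.1 size [24.4 68.4] heading -60.1 tool yaw 119.856766 shaft px 42 0 off -1.7 px [343. 250.] 
lin [-12.96 -32.18  -1.93] turn [-2.000e-02 -2.800e-01  2.647e+01] | now [517.5  77.3 211.6] yaw 144.47 q6 0.52 rows 6.0
```

View pics/wrist14.png

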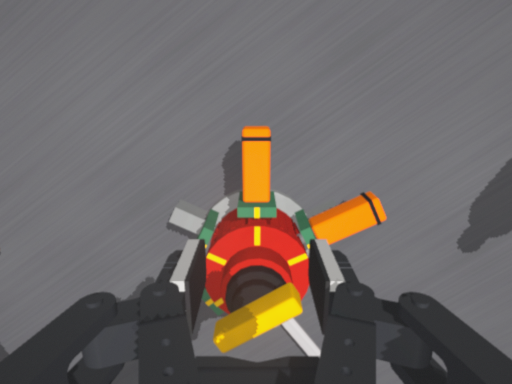

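Both pins are seated, at about 99.7 mm. Next is the right-hand pin near (437,-259), for lug2.

Emit:
send_rows(linear=[[-2,-5,-1.9],[-4,-10,-1.9],[-6,-15,-1.9],[-8,-20,-1.9],[-10,-25,-1.9],[-12,-30,-1.9],[-13,-32.2,-1.9],[-13,-32.2,-1.9],[-13,-32.2,-1.9]], turn=[[0,0,4],[0,0,8],[0,0,12],[0,0,16],[0,0,20],[0,0,24],[0,0,26],[0,0,26],[0,0,26]], gripper=65)

```text
clock: 30.3
tcp_pos: [436.0, -259.5, 228.8]
orientation: [-0.003, 0.511, 0.859, 0.001]
contact_force: [0.0, 0.8, -0.6]
opening: 55.6
```

```bash
python3 look.py wrist 15; python3 pin.py wrist15
```

```text
30.35 [ 436.2 -259.3  229.1] [-0.79 -0.17 -0.18  1.57  0.    0.28] 55.3
ctr [ 437.3 -258.2] z 26.3 size [24.8 68.8] heading -62.0 tool yaw 118.009186 shaft px 289 0 off -0.5 px [259. 146.] 
ctr [ 527.7 -381.8] z 25.9 size [69.8 26.4] heading 52.9 tool yaw 232.92104 shaft px 121 0 off 2.0 px [269. 288.]
```

View pics/wrist15.png

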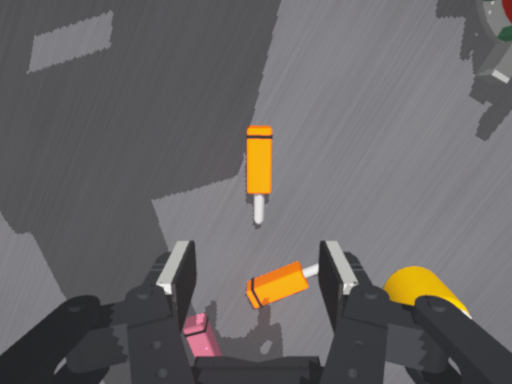

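```bash
python3 -c "
from h import *
mv(437.3,-258.4,4,117.9)"
```

```text
lin [-0.1   0.18 22.51] turn [-0.1  -0.34  0.64] | now [ 436.2 -259.3  229.1] yaw 118.54 q6 0.28 rows 4.0
```

Emit:
send_rows(linear=[[-0.1,0.15,5],[-0.1,0.15,10],[-0.1,0.15,15],[-0.1,0.15,19],[-0.1,0.15,21.5],[-0.1,0.15,22.5],[-0.1,0.15,22.5],[-0.1,0.15,22.5]], turn=[[0,0,0.6],[0,-0.3,0.6],[0,-0.3,0.6],[0,-0.3,0.6],[0,-0.3,0.6],[0,-0.3,0.6],[0,-0.3,0.6],[0,-0.3,0.6]])

```text
clock: 31.35
tcp_pos: [437.9, -258.9, 5.5]
orientation: [0.0, 0.515, 0.857, -0.001]
contact_force: [-0.8, 1.1, -0.0]
opening: 55.6
```

Emit:
send_rows(linear=[[0,0,0],[0,0,0],[0,0,0],[0,0,0],[0,0,0]], turn=[[0,0,0],[0,0,0],[0,0,0],[0,0,0],[0,0,0]], gripper=0)

```text
clock: 31.98
tcp_pos: [438.6, -259.7, 6.8]
orientation: [0.001, 0.515, 0.857, -0.001]
contact_force: [-0.5, 0.3, 6.2]
opening: 24.9
```

Emit:
send_rows(linear=[[0,0,-1],[0,0,-3],[0,0,-6],[0,0,-9],[0,0,-11],[0,0,-11],[0,0,-11]], turn=[[0,0,0],[0,0,0],[0,0,0],[0,0,0],[0,0,0],[0,0,0],[0,0,0]])

```text
clock: 32.85
tcp_pos: [438.1, -259.0, 116.0]
orientation: [0.001, 0.515, 0.857, -0.001]
contact_force: [-1.3, -0.2, -2.6]
opening: 24.7
```

```bash
python3 look.py wrist 16; python3 hand.py wrist16; python3 -c "
from h import *
lug(2,150,100);lug(2,150,50)"
```

```text
32.9 [ 437.9 -258.9  115.6] [-0.79 -0.17 -0.38  1.36 -0.    0.29] 24.9
2663 min [-32.8 -12.9 -26.4] max [36.3 12.7  0.7]
top face z at x=0: -19.7 pitch deg 0.9 roll -2.4 x range -34.1 36.4 y -13.2 13.9
lug 2 target [465.4 -50.9] 100 208.4
lin [17.08 12.17  1.52] turn [-1.100e-01  3.000e-02 -9.043e+01] | now [ 437.9 -258.9  115.6] yaw 117.97 q6 0.29 rows 9.0
lug 2 target [465.4 -50.9] 50 208.4
lin [17.09 12.18  6.52] turn [-1.100e-01  3.000e-02 -9.043e+01] | now [ 437.9 -258.9  115.6] yaw 117.97 q6 0.29 rows 9.0
```

View pics/wrist16.png

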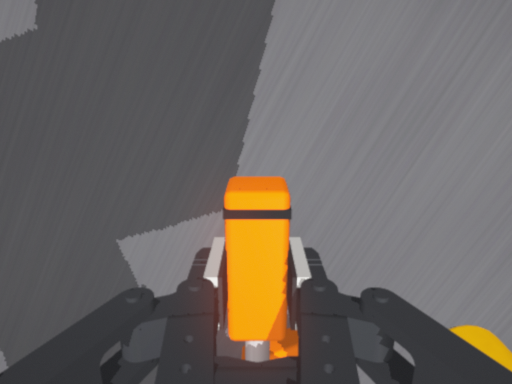

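Emit:
send_rows(linear=[[1.7,1.2,0],[3.4,2.4,0],[5.1,3.7,0],[6.8,4.9,0],[8.5,6.1,0],[10.2,7.3,0],[11.9,8.5,0],[13.6,9.7,0],[15.3,10.9,0],[17.1,12.2,1],[17.1,12.2,1.5],[17.1,12.2,1.5]], turn=[[0,0,-9],[0,0,-18],[0,0,-27],[0,0,-36],[0,0,-45],[0,0,-54],[0,0,-63],[0,0,-72],[0,0,-81],[0,0,-90.4],[0,0,-90.4],[0,0,-90.4]])

```text
clock: 34.4
tcp_pos: [464.9, -50.8, 99.3]
orientation: [-0.001, -0.244, 0.97, -0.001]
contact_force: [0.5, 0.4, -1.4]
opening: 24.6
```

```bash
python3 look.py wrist 17; python3 hand.py wrist17; python3 -c "
from h import *
lug(2,150,33.2)"
```

```text
34.45 [465.2 -51.1  99.8] [-0.39 -0.29 -0.51  1.35 -0.   -0.88] 24.6
6456 min [-31.5 -13.2 -21.4] max [37.  11.8 -0.6]
top face z at x=0: -19.8 pitch deg 0.3 roll -0.1 x range -33.1 37.2 y -13.7 12.3
lug 2 target [465.4 -50.9] 33.2 208.4
lin [-0.04  0.02  6.66] turn [-0.06 -0.09 -0.2 ] | now [465.2 -51.1  99.8] yaw -151.8 q6 -0.88 rows 2.0
```

View pics/wrist17.png

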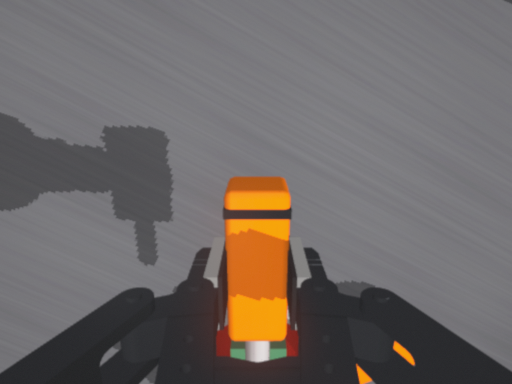

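Emit:
send_rows(linear=[[0,0,3],[0,0,5.5],[0,0,6.6],[0,0,6.65],[-0.5,0,6.65],[-1.0,0,6.65],[-1.4,0,6.65],[-1.8,0,6.65],[-2.2,0,6.65],[-2.6,0,6.65]], turn=[[0,0,-0.2],[0,0,-0.2],[0,0,-0.2],[0,0,-0.2],[0,0,-0.2],[0,0,-0.2],[0,0,-0.2],[0,0,-0.2],[0,0,-0.2],[0,0,-0.2]])

```text
clock: 35.7
tcp_pos: [488.2, -38.8, 33.2]
orientation: [-0.001, -0.245, 0.969, -0.001]
contact_force: [0.0, -0.6, -1.4]
opening: 24.9
```

Emit:
send_rows(linear=[[-0.4,0,0],[-0.8,0,0],[-1.2,0,0],[-1.6,0,0],[-1.8,0,0]], turn=[[0,0,0],[0,0,0],[0,0,0],[0,0,0],[0,0,0]])

```text
clock: 36.33
tcp_pos: [504.3, -30.1, 33.2]
orientation: [-0.001, -0.245, 0.969, -0.001]
contact_force: [-0.2, 0.6, -1.4]
opening: 24.8
```

```bash
python3 -c "
from h import *
lug(2,98,33.2)"
```

```text
lug 2 target [511.1 -26.2] 33.2 208.4
lin [-0.79  0.02 -0.  ] turn [-0.06 -0.1   0.01] | now [504.3 -30.1  33.2] yaw -151.59 q6 -0.81 rows 1.0
```

Emit:
send_rows(linear=[[-0.3,0,0],[-0.5,0,0],[-0.7,0,0],[-0.9,0,0],[-1.1,0,0],[-1.1,0,0.1],[-1.1,0,0.1]], turn=[[0,0,0],[0,0,0],[0,0,0],[0,0,0],[0,0,0],[0,0,0],[0,0,0]])

```text
clock: 37.2
tcp_pos: [511.9, -26.0, 32.3]
orientation: [-0.003, -0.245, 0.97, -0.001]
contact_force: [-13.8, -7.3, 9.7]
opening: 24.5
```

Emit:
send_rows(linear=[[0,0,0],[0,0,0],[0,0,0],[0,0,-1],[0,0,-4],[0,0,-8],[0,0,-12],[0,0,-16],[0,0,-18],[0,0,-18]], turn=[[0,0,0],[0,0,0],[0,0,0],[0,0,0],[0,0,0],[0,0,0],[0,0,0],[0,0,0],[0,0,0],[0,0,0]], gripper=55)

```text
clock: 38.45
tcp_pos: [513.9, -25.4, 214.5]
orientation: [-0.002, -0.245, 0.97, -0.002]
contact_force: [0.2, -0.5, 0.3]
opening: 47.3
```

```bash
python3 look.py wrist 18; python3 look.py top 18
python3 - <<'E'
from pin import *
for n in("wrist18","top18"):
    print(n);pins(pickle.load(open(n+".pkl","rb")),(18,62))
mv(527.5,-382,230,233)
E
```

```text
38.5 [513.3 -25.2 212.8] [-0.3  -0.16 -0.19  1.54 -0.01 -0.8 ] 46.9
38.55 [512.8 -25.1 211.8] [-0.3  -0.16 -0.19  1.54 -0.01 -0.8 ] 47.1
wrist18
ctr [510.6 -27.5] z 51.8 size [70.1 25.4] heading 28.6 tool yaw 208.55954 shaft px 0 0 off nan px [256. 151.] 
ctr [515.6  77.1] z 50.3 size [26.7 69.4] heading -35.2 tool yaw 144.76837 shaft px 34 0 off -3.6 px [351. 212.] 
ctr [618.9  93.6] z 52.2 size [19.1  9. ] heading 44.1 tool yaw 224.07132 shaft px 0 0 off nan px [312. 309.] 
top18
ctr [613.1 116.9] z 49.8 size [68.3 26. ] heading 80.9 tool yaw 260.91876 shaft px 0 0 off nan px [218. 190.] 
ctr [ 527.6 -383.5] z 25.0 size [68.6 25.5] heading 53.4 tool yaw 233.41109 shaft px 41 0 off 0.6 px [383. 220.] 
lin [ 15.67 -32.11  -1.68] turn [  0.04  -0.43 -24.64] | now [512.8 -25.1 211.8] yaw -151.64 q6 -0.8 rows 6.0
```

View pics/wrist18.png

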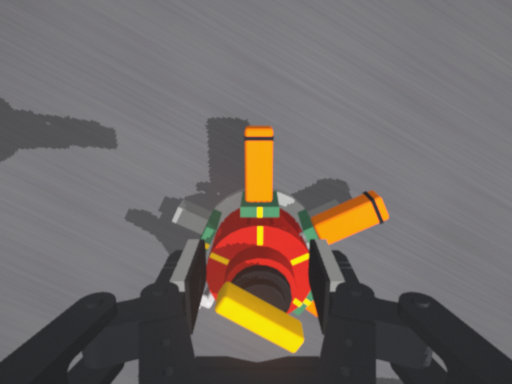

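Three pins are seated. Now the last one.

Emit:
send_rows(linear=[[2.4,-5,-1.7],[4.8,-10,-1.7],[7.2,-15,-1.7],[9.6,-20,-1.7],[12,-25,-1.7],[14.4,-30,-1.7],[15.7,-32.1,-1.7],[15.7,-32.1,-1.7],[15.7,-32.1,-1.7]], turn=[[0,0,-4],[0,0,-8],[0,0,-12],[0,0,-16],[0,0,-20],[0,-0.4,-24],[0,-0.4,-24.6],[0,-0.4,-24.6],[0,-0.4,-24.6]], gripper=65)

```text
clock: 39.67
tcp_pos: [527.1, -381.0, 229.3]
orientation: [-0.0, -0.446, 0.895, 0.001]
contact_force: [0.5, 0.3, 0.5]
opening: 55.8
```

```bash
python3 look.py wrist 19; python3 pin.py wrist19
```

```text
39.725 [ 527.3 -380.8  229.7] [-0.83  0.26  0.27  1.58 -0.   -1.75] 55.6
ctr [ 528.  -383.7] z 26.4 size [68.1 25.5] heading 53.4 tool yaw 233.36108 shaft px 292 0 off -0.2 px [254. 142.]
```

View pics/wrist19.png

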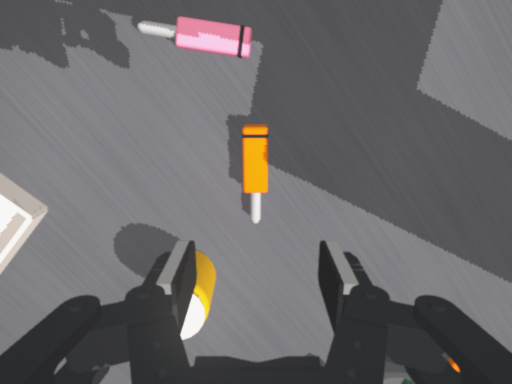

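Run:
```python
from h import *
import pickle
c=pickle.load(open("top18.pkl","rb"));W=pts(c)
s=W[150:190,345:385].reshape(-1,3); s=s[(s[:,2]>60)]; print("tin top",np.median(s,0).round(1),len(s))
mv(*np.r_[np.median(s,0)[:2],4],233.4)
mv(528,-383.3,4,233.4)
```

```text
tin top [ 678.1 -314.6   78.6] 433
lin [-14.36  -8.1   22.55] turn [ 0.11  0.01 -0.4 ] | now [ 527.3 -380.8  229.7] yaw -127.0 q6 -1.75 rows 5.0
lin [ 0.16 -0.25 22.57] turn [ 0.11  0.01 -0.4 ] | now [ 527.3 -380.8  229.7] yaw -127.0 q6 -1.75 rows 4.0
```

Tin is 144 mm away along the tool's −x axis, so it is clear.

Emit:
send_rows(linear=[[0.15,-0.25,5],[0.15,-0.25,10],[0.15,-0.25,15],[0.15,-0.25,19],[0.15,-0.25,21.5],[0.15,-0.25,22.55],[0.15,-0.25,22.55],[0.15,-0.25,22.55]], turn=[[0,0,-0.4],[0,0,-0.4],[0,0,-0.4],[0,0,-0.4],[0,0,-0.4],[0,0,-0.4],[0,0,-0.4],[0,0,-0.4]])

```text
clock: 40.72
tcp_pos: [528.9, -383.8, 5.9]
orientation: [-0.0, -0.45, 0.893, -0.0]
contact_force: [-0.1, -0.5, -0.0]
opening: 55.4
```

Emit:
send_rows(linear=[[0,0,0],[0,0,0],[0,0,0],[0,0,0],[0,0,0]], turn=[[0,0,0],[0,0,0],[0,0,0],[0,0,0],[0,0,0]], gripper=0)

```text
clock: 41.35
tcp_pos: [529.7, -384.5, 7.4]
orientation: [0.0, -0.45, 0.893, -0.001]
contact_force: [-0.0, 1.1, 7.0]
opening: 24.5
```

Emit:
send_rows(linear=[[0,0,-1],[0,0,-3],[0,0,-6],[0,0,-9],[0,0,-11],[0,0,-11],[0,0,-11]], turn=[[0,0,0],[0,0,0],[0,0,0],[0,0,0],[0,0,0],[0,0,0],[0,0,0]])

```text
clock: 42.22
tcp_pos: [529.1, -383.9, 116.3]
orientation: [0.0, -0.449, 0.893, -0.001]
contact_force: [0.3, -0.4, -1.8]
opening: 24.7
```

```bash
python3 look.py wrist 20; python3 hand.py wrist20; python3 -c "
from h import *
lug(3,150,100);lug(3,150,50)"
```

```text
42.275 [ 528.9 -383.7  115.8] [-0.83  0.27  0.08  1.37 -0.   -1.76] 24.6
5949 min [-30.3 -13.  -20.8] max [34.3 11.9  0.6]
top face z at x=0: -19.2 pitch deg 0.3 roll -0.6 x range -35.2 34.6 y -13.6 12.3
lug 3 target [ 603.6 -129.5] 100 272.4
lin [-24.87   9.15   1.57] turn [-2.000e-02 -2.000e-02 -3.898e+01] | now [ 528.9 -383.7  115.8] yaw -126.58 q6 -1.76 rows 5.0
lug 3 target [ 603.6 -129.5] 50 272.4
lin [-24.87   9.16   6.57] turn [-2.000e-02 -2.000e-02 -3.898e+01] | now [ 528.9 -383.7  115.8] yaw -126.58 q6 -1.76 rows 5.0
```

View pics/wrist20.png

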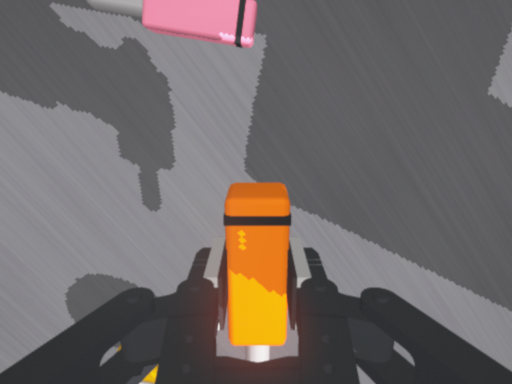

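Emit:
send_rows(linear=[[-4,1.5,0],[-8,3,0],[-12,4.4,0],[-16,5.9,0],[-20,7.4,0],[-24.9,9.15,0],[-24.9,9.15,1.5],[-24.9,9.15,1.5],[-24.9,9.15,4],[-24.9,9.15,6],[-24.9,9.15,6]], turn=[[0,0,-6.5],[0,0,-13],[0,0,-19.5],[0,0,-26],[0,0,-32.5],[0,0,-39],[0,0,-39],[0,0,-39],[0,0,-39],[0,0,-39],[0,0,-39]])

```text
clock: 43.65
tcp_pos: [602.1, -129.4, 53.5]
orientation: [0.001, 0.721, -0.693, -0.002]
contact_force: [0.3, 0.6, -0.3]
opening: 24.9
```

```bash
python3 look.py wrist 21; python3 hand.py wrist21; python3 -c "
from h import *
lug(3,150,33.6)"
```

```text
43.7 [ 602.9 -129.6   54.9] [-0.42  0.2  -0.12  1.25 -0.   -2.04] 24.5
3982 min [-34.  -12.9 -21.1] max [34.6 12.5  1.6]
top face z at x=0: -19.0 pitch deg 0.1 roll -1.1 x range -34.9 34.7 y -13.3 13.0
lug 3 target [ 603.6 -129.5] 33.6 272.4
lin [-0.01 -0.07  2.13] turn [ 0.09  0.02 -0.04] | now [ 602.9 -129.6   54.9] yaw -87.64 q6 -2.04 rows 1.0
```

View pics/wrist21.png

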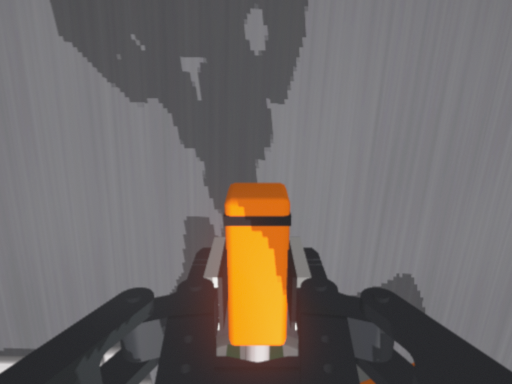

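Emit:
send_rows(linear=[[0,-0.07,1.1],[0,-0.07,2.1],[0,-0.07,2.1],[-0.5,-0.07,2.1],[-1.0,-0.07,2.1],[-1.4,-0.07,2.1],[-1.8,-0.07,2.1],[-2.2,-0.07,2.1],[-2.6,-0.07,2.1]], turn=[[0,0,0],[0,0,0],[0,0,0],[0,0,0],[0,0,0],[0,0,0],[0,0,0],[0,0,0],[0,0,0]])

```text
clock: 44.82
tcp_pos: [602.5, -103.3, 34.0]
orientation: [0.0, 0.722, -0.692, -0.001]
contact_force: [-0.7, -0.1, -0.7]
opening: 24.7
```

Emit:
send_rows(linear=[[-0.4,0,0],[-0.8,0,0],[-1.2,0,0],[-1.6,0,0],[-1.8,0,0]], turn=[[0,0,0],[0,0,0],[0,0,0],[0,0,0],[0,0,0]])

```text
clock: 45.45
tcp_pos: [601.7, -85.0, 33.9]
orientation: [0.0, 0.722, -0.692, -0.001]
contact_force: [0.2, 1.0, -0.8]
opening: 24.8
```

```bash
python3 -c "
from h import *
lug(3,98,33.5)"
```

```text
lug 3 target [601.4 -77.5] 33.5 272.4
lin [-0.75  0.    0.05] turn [ 0.09  0.02 -0.03] | now [601.7 -85.   33.9] yaw -87.63 q6 -1.97 rows 1.0
```

Emit:
send_rows(linear=[[-0.3,0,0],[-0.5,0,0],[-0.7,0,0],[-0.9,0,0],[-1.0,0,0],[-1.0,0,0.1],[-1.0,0,0.1]], turn=[[0,0,0],[0,0,0],[0,0,0],[0,0,0],[0,0,0],[0,0,0],[0,0,0]])

```text
clock: 46.32
tcp_pos: [601.6, -79.0, 34.1]
orientation: [0.003, 0.721, -0.693, 0.002]
contact_force: [-4.5, -17.9, 2.6]
opening: 24.8
```

Emit:
send_rows(linear=[[0,0,0],[0,0,0],[0,0,0],[0,0,-1],[0,0,-4],[0,0,-8],[0,0,-12],[0,0,-16],[0,0,-18],[0,0,-18]], turn=[[0,0,0],[0,0,0],[0,0,0],[0,0,0],[0,0,0],[0,0,0],[0,0,0],[0,0,0],[0,0,0],[0,0,0]], gripper=55)

```text
clock: 47.58
tcp_pos: [602.8, -77.9, 216.5]
orientation: [0.002, 0.721, -0.693, 0.004]
contact_force: [1.0, -0.6, -0.6]
opening: 46.8
```

```bash
python3 look.py wrist 22; python3 look.py top 22
python3 - <<'E'
from pin import *
for n in("wrist22","top22"):
    print(n);pins(pickle.load(open(n+".pkl","rb")),(18,62))
mv(450,-250,300,200)
E
```

```text
47.625 [602.2 -77.7 214.6] [-0.34  0.12  0.09  1.53 -0.01 -1.95] 46.9
47.675 [601.7 -77.6 213.5] [-0.34  0.12  0.08  1.53 -0.01 -1.95] 47.3
wrist22
ctr [601.8 -79. ] z 51.9 size [25.1 69.1] heading -87.0 tool yaw 92.95945 shaft px 0 0 off nan px [257. 163.] 
ctr [511.4 -29.4] z 50.1 size [69.4 25.9] heading 27.0 tool yaw 206.98329 shaft px 38 0 off -2.0 px [350. 213.] 
ctr [540.4  71.6] z 52.1 size [ 9.6 20.9] heading -71.5 tool yaw 108.52752 shaft px 0 0 off nan px [313. 312.] 
ctr [618.5 111.8] z 51.7 size [44.  17.3] heading 79.3 tool yaw 259.2635 shaft px 0 0 off nan px [232. 339.] 
top22
ctr [613.1 116.6] z 50.0 size [67.6 26. ] heading 80.0 tool yaw 259.98178 shaft px 0 0 off nan px [218. 190.] 
ctr [515.8  76.1] z 50.2 size [24.5 68.3] heading -34.8 tool yaw 145.21823 shaft px 0 0 off nan px [231. 223.] 
lin [16.69 15.85 -8.51] turn [-0.13 -0.4  72.24] | now [601.7 -77.6 213.5] yaw -87.76 q6 -1.95 rows 7.0
```

View pics/wrist22.png

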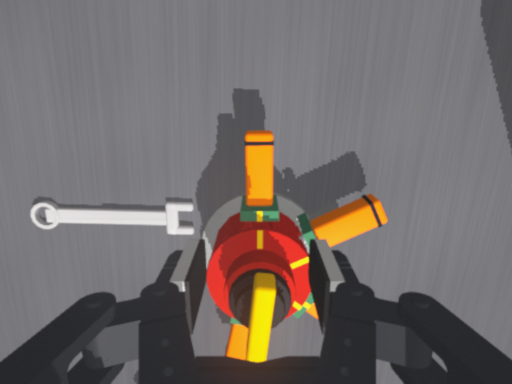

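All four pins are in. I retreat for a clear final check.

Emit:
send_rows(linear=[[0,0,-4],[4,2,-8.5],[8,4,-8.5],[12,6,-8.5],[16,8,-8.5],[20,10,-8.5],[24,12,-8.5],[28,14,-8.5],[28,14,-8.5],[28,14,-8.5]], turn=[[0,0,0],[0,0,5],[0,0,10],[0,0,15],[0,0,20],[0,0,25],[0,0,30],[0,0,35],[0,0,35],[0,0,35]])

```text
clock: 48.92
tcp_pos: [472.8, -361.7, 299.5]
orientation: [-0.002, -0.479, 0.878, -0.001]
contact_force: [-0.5, -0.1, -0.6]
opening: 46.6
```

```bash
python3 look.py top 23; python3 look.py side 23; python3 lugfit.py top23
python3 - <<'E'
from pin import *
c=pickle.load(open("top23.pkl","rb"));pins(c,(18,62))
W=pts(c);hsv=cv2.cvtColor(c[0],cv2.COLOR_BGR2HSV);H,S,V=[hsv[...,i].astype(int) for i in range(3)]
m=(H>=20)&(H<=35)&(S>150)&(W[...,2]>120)&(W[...,2]<240)
P=W[m];zt=np.median(P[:,2]);print("tee",zt,cv2.minAreaRect(P[P[:,2]>zt-4][:,:2].astype(np.float32)))
a=cv2.imread('pics/side23.png');cv2.imwrite('pics/s23.png',cv2.resize(a[120:280,170:340],None,fx=3.5,fy=3.5))
E
```

```text
48.975 [ 473.1 -361.3  299.8] [-0.87  0.12  0.24  1.69 -0.01 -1.87] 46.7
49.025 [ 473.3 -361.2  300.1] [-0.87  0.12  0.24  1.69 -0.01 -1.87] 47.1
top23 lug [231.1 191.2] 8 [606.7  77.6  62. ] r 57.9 ang 80.4
top23 lug [270.9 194. ] 8 [599.5 -40.8  62. ] r 61.4 ang 272.3
top23 lug [239. 211.] 7 [547.9  53.2  62. ] r 59.0 ang 146.3
top23 lug [260.2 212.2] 6 [545.1  -9.4  62. ] r 59.9 ang 210.0
FIT [596.69  18.85] -3.35 [-0.4 -0.5 -0.1  0.7  0.6 -0.2 -0.2  0. ]
top23 drum [235.5 191.5] 6 [604.3  63.8  75. ] r 43.9 ang 80.4
top23 drum [265. 194.] 5 [597.7 -23.2  75. ] r 43.7 ang 270.9
top23 drum [242.4 205.3] 11 [563.8  42.9  75. ] r 40.1 ang 146.0
top23 drum [257.6 207. ] 9 [559.1  -1.6  75. ] r 43.9 ang 210.3
ctr [613.3 116.7] z 49.8 size [67.3 25.4] heading 81.5 tool yaw 261.52014 shaft px 0 0 off nan px [218. 190.] 
ctr [600.6 -80.6] z 50.1 size [25.6 67.1] heading 93.2 tool yaw 273.2089 shaft px 0 2 off 6.2 px [284. 194.] 
ctr [515.1  76. ] z 49.8 size [25.2 68.6] heading -35.2 tool yaw 144.7975 shaft px 1 0 off -7.9 px [232. 222.] 
ctr [510.2 -28.8] z 50.2 size [69.  25.3] heading 28.7 tool yaw 208.65929 shaft px 1 0 off 6.5 px [267. 224.] 
tee 144.05190121270527 ((596.5060424804688, 19.470645904541016), (67.94793701171875, 16.205907821655273), 86.0224609375)
```

View pics/top23.png

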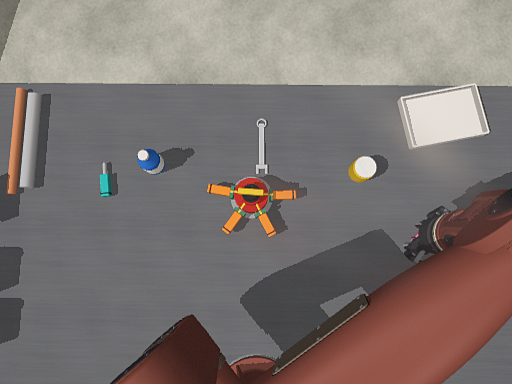

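View pics/s23.png

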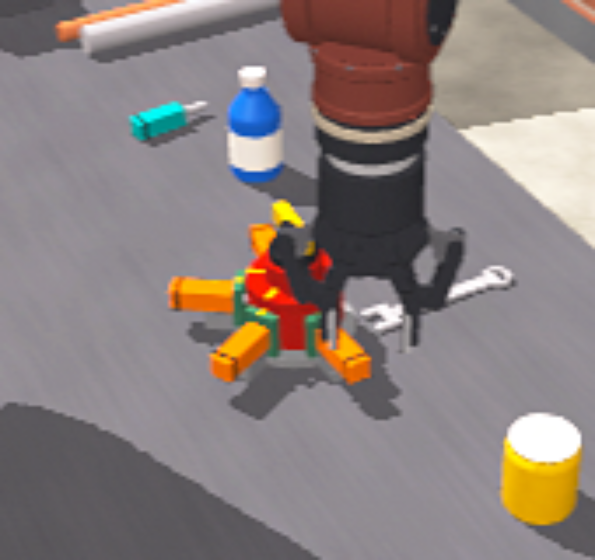

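```bash
python3 -c "
from rig import *
print(job_done(), get_obs()['clock'])"
```

```text
the job is handed in; nothing more can be done
the job is handed in; nothing more can be done
```

The prop is packed down and locked, and all four orange pins on the bench are home, one in each lug. I handed the job in at about 49 s of the 210 s allowed.

- **Tubes:** I pressed the T-handle straight down. A picture partway showed the inner tube home while the middle tube still stood about 12 mm out. The press then stopped at z 145.8 mm with the force rising. The wrist camera later read the handle's top at 146.4 to 146.6 mm, where 146 mm is home.
- **Column:** I turned it about −71°. The drum's yellow lines then matched the lugs' lines to within about 0.4° on the three lugs in clear view. The last top view is coarser: it agreed within 0.3° on three lugs and 1.4° on lug 3, which has very few pixels.
- **Pins:** Each went in without resistance until its grip met the lug, then I pressed it with about 15 to 18 N. In the last top view the grip centres are 98.8 to 99.6 mm from the axis, where 99 mm is fully home. No other orange pin is left on the bench.
- **Other things:** The oil bottle, grease tin, spanner and turquoise look-alike are where they were. The arm hid the pink look-alike in the final pictures, but I never touched it.

One reading disagreed at the end: the top camera put the handle's top at 144.1 mm. It also read known heights such as the pins' tops about 1.5 mm low, so I trusted the wrist camera and the contact height. No knocked pin or slackened grip showed in any check.

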